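Press the cap mats home on the tube racks

ROBOT

A 6-joint arm with a two-finger parallel gripper is mounted at the origin on the work surface. World frame = base frame: x ahead of the robot, y to its left, z up, the work surface at z = 0. Lengths are in m, angles in rad, forces in N, time in s.
With the tool pointing down it reaches from about 0.325 to 0.85 m from the base axis. Payload 15.5 kg.
Tool frame: the origin (TCP) lies between the finger pads; the fingertips stand 11 mm ahead of it and the grasp point (between the pads) lies 8 mm behind it; z points along the fingers, y is the direction in which the jaws open and shut (so a half turn about z gives the same grasp; the last joint's range is limited). The gripper opens to 91 mm and grips with 3 to 60 N. Pads are 32 mm wide; open, the fingers measure 118 mm over their backs; the gripper's body (76 mm by 178 mm) begins 60 mm behind the grasp point.
Start: joints at [-1.327, 0.494, 1.345, -0, 1.302, -0.096], TCP at [0.208, -0.589, 0.225] pointing down, gripper open.
Joint ranges: [-2.91, 2.91], [-0.82, 2.16], [0.22, 2.67], [-1.22, 4.37], [0.12, 2.79], [-3.08, 3.08]. Speed limits (rad/s): [1.89, 1.89, 2.57, 3.01, 3.01, 3.01].

INTERFACE

Orientations are given as a rotation vector (axis times angle).
In Python, from plant import robot, viewer gives the robot as it stands.
- The arm moves only by the tool servo_tool, never from a script. Its argument "rows" is one flat list of numbers, 6 for each row, row after row: the shift along the tool's x, y, z in mm, then the turn, a rotation vector about the tool's x, y, z in degrees. In form: [tx, ty, tz, ax, ay, az, tx, ty, tz, ax, ay, az, ...]. A call has 1 to 8 rows; each row shifts and turns the commanded pose from where the row before left it, along the tool's axes as they then stand; what a row does not reach is not made up. A row lasts 1/10 s, in which the tool goes at most 50 mm and 8.59 degrees, less where a joint would pass 70% of its speed; a pose out of reach is approached as far as the arm can. A call is refused whole if a number of a shift passes 50 or a number of a turn 8.59, either way. A call with a gripper value outside its range is refused whole. "jaw" is the closure in counts, from 0 (fully open) to 255 (shut), set as the call begins (left out, the last holds). The fingers move at their own pace and stop on an object; "newtons" is the grip in N (left out, the last holds). Time passes only in rows, so rows that do not move let the fingers close. It gives the time, the measured TCP pose, the force and the opening at its end, in the units of the state.
- robot.sense(): the state, without advancing time (a new reading comes with each control period).
- viewer.snapshot(name): name is "side" or "top" or "wrist"; returns a dict with "pixels" (480x640x3 uint8, red, green, blue), "vertical_fov" (degrees; the focal length in pixels is half the picture's height over the tangent of half this angle, whatever the lens; pixels are square), "cx", "cy" (the principal point, pixels), "dist" ([k1, k2, p1, p2, k3] as OpenCV has them; the pictures are not rectified), "position" and "attitude" of the camera in the world. Camera axes: x right, y up, looking along -z (the intrinsics and any distortion apply to the point x, -y, -z); pixel columns grow to the right and rows downward; lengths in m; the calibration is good to about 2 mm. A picture is of the moment at which its call begins. There is no depth.
- robot.finish_job(): hands the job in, once; it reports no verdict.
The state is a dict: "time_s": time; "joints": joint angles; "qvel": joint speeds; "joint_efforts": joint torques, N m; "eef_pos": TCP position; "ee_rot": TCP orientation; "ft_force": force on the tool from outside, world axes, zero at the start; "wrist_torque": the same for the moment, N m; "gripper_width": opening from 0.0 (shut) to 1.0 (fully open).
Only numpy, scipy, OpenCV 4.12 (cv2) and the standard library are available. Lean on these libraries where they do the work, as an engineer would, in place of code of your own. Each camera call takes 0.05 s, during which the arm holds its last target. There are 200 camera calls.

TASK

First put the blue tip box that is parked on the press bed back on its black rubber pad, lying along the pad. Then, for every tube rack on the blue bench liner, slide it handle-outward along the rails under the press to the end stop, push the red knob down until the cap mat is fully home (do not push on the mats with your fingers), pull the rack out and set it down flat in the grey transport tray. Leave the other things on the bench alone.

Things in the scene. Friction and masses are not known exactly. Their poses are not given: they have to be found in the camera images.
- press: hand press fixed to the table. Origin on the table under the plunger axis; x runs along the lane away from the robot, z up. Bed plate 12 mm thick, x = -165 to +75 mm, 110 mm wide. A portal spans the lane: posts at y = +-40 to +-58 mm, crossbeam z = 96 to 120 mm, both x = -18 to +18 mm
- stop (a point): centre of the front face of the end stop, 52 mm beyond the plunger axis: a rack at the stop has its block centred under the plunger. Two rails, 10 mm high above the bed and 56 mm apart, lead there (press x = -45 to +55 mm, flared mouth from -64 to -43 mm, 75 mm wide at its front)
- platen_under (a point): underside centre of the 78 x 44 x 10 mm platen on the plunger, 78 mm above the table when up; it passes between the two ribs of a rack only when the rack is at the stop (within about 5 mm)
- knob_top (a point): top centre of the red palm knob (48 mm across, z = 190 mm when up) of the press's plunger; moves down with it
- platen (a joint): travel of the press plunger, m: 0 up, grows as it goes down, limit 0.018. Return spring 4.5 N at the top, 7 N fully down, about 13 N with a mat; it rises by itself. On a rack at the stop it meets the mat at about 0.009 and the mat is home at about 0.015
- bed_mid (a point): point on the top of the press bed, on the lane's centre line, 100 mm in front of the plunger axis (z = 12 mm)
- liner: flat blue bench liner 180 x 270 x 2 mm, fixed; the racks start on it with their handles towards the robot. Origin at its underside centre
- tray_mid (a point): centre of the floor of the grey transport tray, fixed, floor 4 mm above the table, inside 184 (x) x 252 (y) mm, walls 18 mm high from the table. Side by side with their length along x it takes three racks
- pad_mid (a point): top centre of the flat black rubber pad, 150 (x) x 100 (y) x 3 mm, fixed: the tip box's place
- tipbox_mid (a point): blue tip box with light lid, closed, 112 (x) x 60 (y) x 52 mm (z), 0.14 kg, lying across the press bed at the start. This point is its centre, 26 mm above its underside
- rackA_mid (a point): tube rack A: white block 104 x 52 x 45 mm (x, y, z), yellow handle bar 22 mm wide and 32 mm high at its -x end (x = -50 to -92 mm, from the underside up). Across each end a rib 7 mm thick, top 56 mm above the underside; the cap mat lies between. 0.2 kg. Point: centre of the block, 22.5 mm above its underside; x points away from the handle, z up. May be absent
- rackB_mid (a point): tube rack B: white block 104 x 52 x 45 mm (x, y, z), green handle bar 22 mm wide and 32 mm high at its -x end (x = -50 to -92 mm, from the underside up). Across each end a rib 7 mm thick, top 56 mm above the underside; the cap mat lies between. 0.2 kg. Point: centre of the block, 22.5 mm above its underside; x points away from the handle, z up. May be absent
- rackC_mid (a point): tube rack C: white block 104 x 52 x 45 mm (x, y, z), red handle bar 22 mm wide and 32 mm high at its -x end (x = -50 to -92 mm, from the underside up). Across each end a rib 7 mm thick, top 56 mm above the underside; the cap mat lies between. 0.2 kg. Point: centre of the block, 22.5 mm above its underside; x points away from the handle, z up. May be absent
- capA (a joint): how far the green cap mat (86 x 44 mm) of rack A has been pressed down, m: 0 to 0.001 at the start (mat top 57 mm above the rack's underside, orange band showing), 0.006 fully home (top 51 mm, orange hidden). It moves straight down only, needs about 5 N, and stays where it is left
- capB (a joint): how far the green cap mat (86 x 44 mm) of rack B has been pressed down, m: 0 to 0.001 at the start (mat top 57 mm above the rack's underside, orange band showing), 0.006 fully home (top 51 mm, orange hidden). It moves straight down only, needs about 5 N, and stays where it is left
- capC (a joint): how far the green cap mat (86 x 44 mm) of rack C has been pressed down, m: 0 to 0.001 at the start (mat top 57 mm above the rack's underside, orange band showing), 0.006 fully home (top 51 mm, orange hidden). It moves straight down only, needs about 5 N, and stays where it is left
- otherbox_mid (a point): yellow tip box 112 x 60 x 52 mm, its centre; to be left alone
- buffer: clear bottle with blue cap, 86 mm across, 180 mm high, origin at its foot; to be left alone
- reagent: small amber bottle with red cap, 56 mm across, 110 mm high, origin at its foot; to be left alone
- beaker: glass beaker 84 mm across, 110 mm high, origin at its foot; to be left alone
- dishes: stack of three dishes 90 mm across, 44 mm high, origin at its foot; to be left alone
- timer: white timer 70 x 70 x 20 mm, origin at its underside; to be left alone
Not all that is in view belongs to the job. What is shaped like the part that bears tipbox_mid but purple or turquoise is not meant.

How it is judged:
On the way, in this order (a step that is already met when the one before it is completed fails the run):
1. the tip box is back on its pad (x of tipbox_mid in the frame of pad_mid between -0.03 and 0.03 m and y of tipbox_mid in the frame of pad_mid between -0.03 and 0.03 m and angle between the x axis of tipbox_mid and the x axis of pad_mid, either way round below 0.35 rad and angle between tipbox_mid's own z axis and vertical below 0.08 rad and z of tipbox_mid in the frame of pad_mid between 0.02 and 0.032 m), for 0.3 s.
2. a cap mat is pressed home by the platen with its rack at the end stop (((value of joint capA above 0.0045 m and value of joint platen above 0.01 m and x of rackA_mid in the frame of press between -0.01 and 0.01 m and y of rackA_mid in the frame of press between -0.01 and 0.01 m) or (value of joint capB above 0.0045 m and value of joint platen above 0.01 m and x of rackB_mid in the frame of press between -0.01 and 0.01 m and y of rackB_mid in the frame of press between -0.01 and 0.01 m) or (value of joint capC above 0.0045 m and value of joint platen above 0.01 m and x of rackC_mid in the frame of press between -0.01 and 0.01 m and y of rackC_mid in the frame of press between -0.01 and 0.01 m))), for 0.1 s.
At the end, for the whole second after the job is handed in: every rack present lies flat (within 0.08 rad) on the tray floor inside its walls with its mat pressed at least 4.5 of 6 mm; the tip box stands flat on its pad, centre within 30 mm of the pad's centre in each direction, long side within 0.35 rad of the pad's (all of step 1 and value of joint each of capA, capB, capC above 0.0045 m and angle between each of rackA_mid, rackB_mid, rackC_mid's own z axis and vertical below 0.08 rad and x of rackA_mid in the frame of tray_mid between -0.09 and 0.09 m and y of rackA_mid in the frame of tray_mid between -0.125 and 0.125 m and z of rackA_mid in the frame of tray_mid between 0.018 and 0.0275 m and x of rackB_mid in the frame of tray_mid between -0.09 and 0.09 m and y of rackB_mid in the frame of tray_mid between -0.125 and 0.125 m and z of rackB_mid in the frame of tray_mid between 0.018 and 0.0275 m and x of rackC_mid in the frame of tray_mid between -0.09 and 0.09 m and y of rackC_mid in the frame of tray_mid between -0.125 and 0.125 m and z of rackC_mid in the frame of tray_mid between 0.018 and 0.0275 m); the robot touches nothing.
It fails at once if a cap mat is pressed with the fingers (over 6 N) (contact force between the fingers and capA above 6 N or contact force between the fingers and capB above 6 N or contact force between the fingers and capC above 6 N).
It fails at once if a bystander is moved by more than 40 mm or tipped (distance of any of otherbox_mid, buffer, reagent, beaker, dishes, timer from where it was at the start of the episode above 0.04 m or angle between any of otherbox_mid, buffer, reagent, beaker, dishes, timer's own z axis and vertical above 0.5 rad).
Of rackA, rackB, rackC only 2 to 3 are there at a start; the rules pass over those that are not, and their reading is None.
At some moment in a run one of rackA, rackB, rackC, tipbox may be knocked a few centimetres aside while the robot is not near it.
Once in a run the grip may slacken for a moment while it holds something.
It also fails if it takes over 210 s, if anything falls off the work surface, if the arm or the gripper's body presses on something with over 40 N, if the wrist force passes 120 N, or if a joint passes its speed limit or range.

## Working session

There is one attempt and no reset: what is moved stays moved. The work goes in short steps, Python scripts to look and compute and a tool call to move; the robot and the scene stay as the last step left them, time stands still between calls to the robot, and variables do not carry over. Pictures are saved under pics/ and viewed, about 12 in all and at most 16, crops included, and the job is handed in when it is done.

Besides the shell and the picture viewer there is one more tool, called after "Request:" as a command line: name --argument value ..., lists and objects as JSON in quotes. servo_tool: Moves the arm, as the interface text tells. Its arguments: {"type":"object","properties":{"rows":{"type":"array"},"jaw":{"type":"number"},"newtons":{"type":"number"}},"required":["rows"]}

```bash
ls; mkdir -p pics; cat > h.py <<'E'
import numpy as np, cv2, pickle
from scipy.spatial.transform import Rotation as R
from plant import robot, viewer
def snap(cam,name):
    s=viewer.snapshot(cam); cv2.imwrite(f'pics/{name}.png',cv2.cvtColor(s['pixels'],cv2.COLOR_RGB2BGR)); pickle.dump(s,open(f'pics/{name}.pkl','wb')); return s
def load(name): return pickle.load(open(f'pics/{name}.pkl','rb'))
def att(s):
    a=np.array(s['attitude'],float)
    return a if a.shape==(3,3) else (R.from_rotvec(a).as_matrix() if a.size==3 else R.from_quat(a).as_matrix())
def K(s):
    f=240/np.tan(np.radians(s['vertical_fov'])/2); return np.array([[f,0,s['cx']],[0,f,s['cy']],[0,0,1.]])
def ray(s,px):
    p=cv2.undistortPoints(np.array(px,float).reshape(-1,1,2),K(s),np.array(s['dist'],float)).reshape(-1,2)
    return np.c_[p[:,0],-p[:,1],-np.ones(len(p))]@att(s).T
def atz(s,px,z):
    d=ray(s,px); o=np.array(s['position']); return o+d*((z-o[2])/d[:,2])[:,None]
def proj(s,P):
    c=(np.atleast_2d(P)-np.array(s['position']))@att(s); c=c*[1,-1,-1]
    return cv2.projectPoints(c,np.zeros(3),np.zeros(3),K(s),np.array(s['dist'],float))[0].reshape(-1,2)
def tri(obs): # [(s,px)...]
    A=np.zeros((3,3));b=np.zeros(3)
    for s,px in obs:
        d=ray(s,[px])[0]; d/=np.linalg.norm(d); M=np.eye(3)-np.outer(d,d); A+=M; b+=M@np.array(s['position'])
    return np.linalg.solve(A,b)
def st():
    s=robot.sense(); print(s['time_s'],np.round(s['eef_pos'],4),np.round(s['ee_rot'],3),'q',np.round(s['joints'],2),'F',np.round(s['ft_force'],1),'w',s['gripper_width']); return s
E
python3 - <<'E'
from h import *
for c in('top','side','wrist'):
    s=snap(c,c+'0'); print(c,s['vertical_fov'],s['cx'],s['cy'],s['dist'],s['position'],s['attitude'])
st()
E
```

```text
pics
top 54.69866171056253 317.3928486740669 232.67897754829474 [0.04109609 0.         0.         0.         0.        ] [0.43506126 0.03071611 1.41396104] [ 0.05999325 -0.06991188 -1.54289906]
side 52.68474046344435 314.57756929602857 235.54213636766886 [-0.12691536  0.          0.          0.          0.        ] [ 0.38359461 -0.67415388  0.86958287] [ 0.75353842 -0.06164639 -0.18990394]
wrist 62.97992464269988 321.0802349554936 245.0227629062703 [0.00548927 0.         0.         0.         0.        ] [ 0.27111425 -0.56660533  0.38440723] [-0.20859634  0.14892879 -1.22621894]
0.15 [ 0.2077 -0.5892  0.2245] [-3.096 -0.529  0.   ] q [-1.33  0.49  1.35  0.    1.3  -0.1 ] F [ 0.3 -0.5  0.4] w 1.0002762754562864
```

View pics/top0.png

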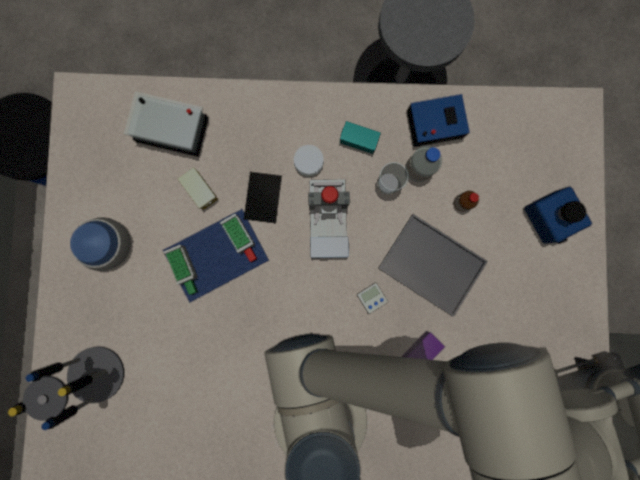

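View pics/side0.png

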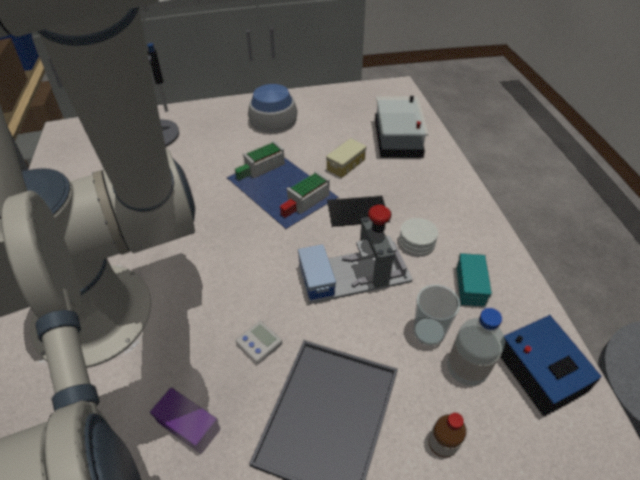

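Top view: racks B (green handle, ~(180,265)) and C (red handle, ~(237,232)) lie on the liner, and A is absent. The tip box on the press bed is at (329,246) with a light blue lid. The others of that shape are purple (425,347), turquoise (360,137) and yellow (197,188), so they are not meant. The pad is at (263,197), the tray at (432,264) and the red knob at (330,195). Next I'll enlarge crops for measuring and to confirm.

```bash
python3 - <<'E'
import cv2
a=cv2.imread('pics/top0.png')[150:320,150:360]; cv2.imwrite('pics/c1.png',cv2.resize(a,None,fx=3.5,fy=3.5,interpolation=cv2.INTER_CUBIC))
a=cv2.imread('pics/side0.png')[130:310,225:445]; cv2.imwrite('pics/c2.png',cv2.resize(a,None,fx=3.2,fy=3.2,interpolation=cv2.INTER_CUBIC))
E
```

```text
(no output)
```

View pics/c1.png

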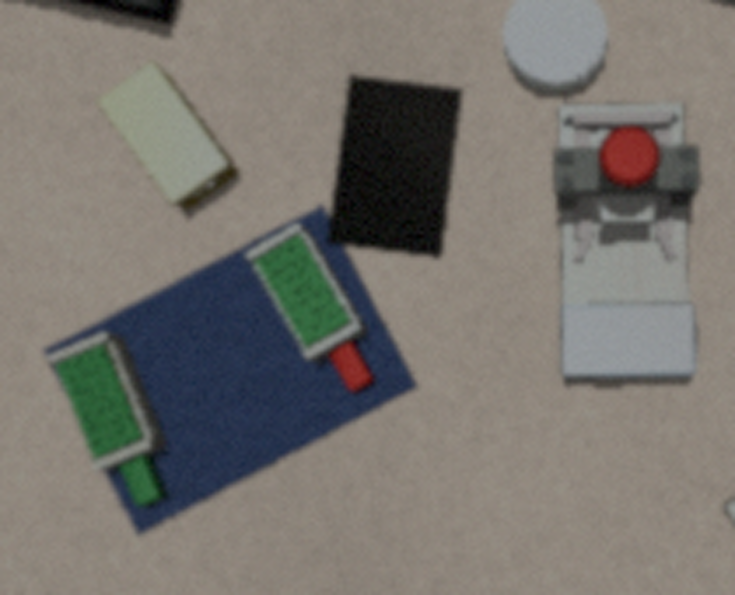

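View pics/c2.png

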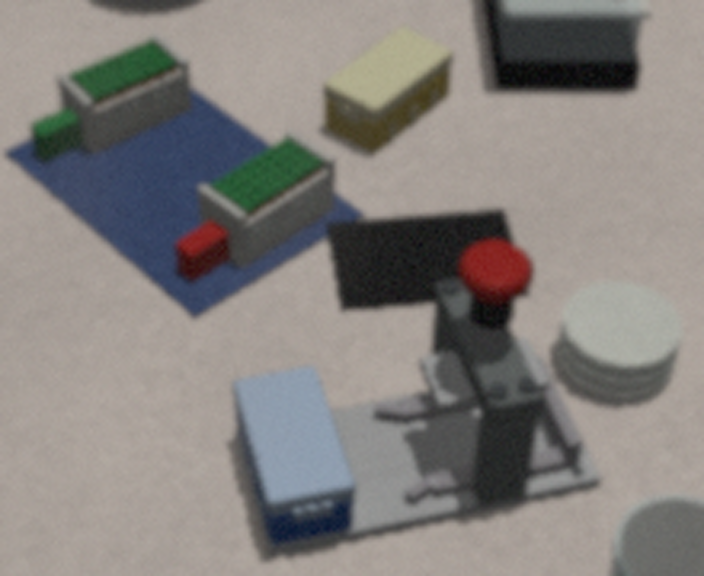

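```bash
cat > m.py <<'E'
from h import *
T=load('top0');S=load('side0')
t=lambda p:(np.array(p,float)+.5)/3.5-.5+150
def si(p): return (np.array(p,float)+.5)/3.2-.5+[225,130]
tp={'tip':[(564,303),(692,305),(692,377),(562,377)],'pad':[(350,76),(462,89),(438,256),(331,238)],
'C':[(247,252),(300,225),(361,328),(306,358)],'B':[(48,357),(107,334),(154,440),(103,467)],'knob':[(630,155)]}
sp={'tip':[(318,367),(352,487),(268,506),(235,381)],'C':[(287,138),(333,166),(237,212),(199,185)],'B':[(154,40),(188,66),(100,99),(61,78)],'knob':[(496,260)]}
zz={'tip':.064,'pad':.003,'C':.058,'B':.058,'knob':.19}
for k in tp:
    P=atz(T,t(tp[k]),zz[k]); print(k,'top',np.round(P[:,:2],4).tolist(),'mid',P.mean(0).round(4))
    if k in sp:
        Q=atz(S,si(sp[k]),zz[k]); print('   side mid',Q.mean(0).round(4),'tri',[tri([(T,t(a)),(S,si(b))]).round(4).tolist() for a,b in zip(tp[k],sp[k])])
    if len(P)==4: print('   ang',np.degrees(np.arctan2(*((P[0]+P[1]-P[2]-P[3])[[1,0]]))).round(2),np.degrees(np.arctan2(*((P[0]+P[3]-P[1]-P[2])[[1,0]]))).round(2))
P=atz(T,[(415,217),(484,263),(449,312),(380,266)],.018);print('tray',P.round(3).tolist(),P.mean(0))
P=atz(T,t([(562,102),(685,102)]),.012);print('bedback',P.round(4).tolist())
P=atz(T,t([(555,150),(557,196),(697,150),(697,195)]),.12);print('beam',P.round(4).tolist())
P=atz(T,t([(139,532),(415,384),(322,207),(45,352)]),.002);print('liner',P.round(4).tolist())
P=atz(T,[(372,298)],.02);print('timer',P.round(4).tolist(), atz(T,[(389,184),(425,158),(432,345),(197,188)],.05).round(3).tolist())
E
python3 m.py
```

```text
tip top [[0.5366, 0.0426], [0.5378, -0.0641], [0.4779, -0.0653], [0.475, 0.0426]] mid [ 0.5068 -0.011   0.064 ]
   side mid [ 0.5068 -0.0152  0.064 ] tri [[0.5366, 0.0427, 0.0613], [0.5374, -0.0643, 0.059], [0.479, -0.066, 0.0559], [0.476, 0.0425, 0.0603]]
   ang 0.62 91.1
pad top [[0.7361, 0.2368], [0.7275, 0.1381], [0.5793, 0.1542], [0.5925, 0.2479]] mid [0.6589 0.1942 0.003 ]
   ang -5.33 83.51
C top [[0.5726, 0.309], [0.5966, 0.2657], [0.5115, 0.2115], [0.4853, 0.2562]] mid [0.5415 0.2606 0.058 ]
   side mid [0.5379 0.2573 0.058 ] tri [[0.5703, 0.3115, 0.0472], [0.597, 0.2675, 0.0483], [0.5095, 0.2108, 0.0646], [0.485, 0.2562, 0.0577]]
   ang 31.84 119.72
B top [[0.4806, 0.469], [0.501, 0.4216], [0.4143, 0.3785], [0.3911, 0.4191]] mid [0.4467 0.422  0.058 ]
   side mid [0.446  0.4183 0.058 ] tri [[0.4789, 0.4728, 0.0468], [0.501, 0.424, 0.0497], [0.4168, 0.3771, 0.0629], [0.3903, 0.4189, 0.0586]]
   ang 27.85 116.3
knob top [[0.6415, -0.0056]] mid [ 0.6415 -0.0056  0.19  ]
   side mid [ 0.641  -0.0052  0.19  ] tri [[0.6411, -0.0055, 0.1903]]
tray [[0.607, -0.271, 0.018], [0.474, -0.478, 0.018], [0.326, -0.374, 0.018], [0.456, -0.167, 0.018]] [ 0.46564104 -0.32226199  0.018     ]
bedback [[0.7166, 0.0497, 0.012], [0.7196, -0.0578, 0.012]]
beam [[0.6557, 0.0528, 0.12], [0.6184, 0.0502, 0.12], [0.6588, -0.0615, 0.12], [0.6223, -0.0623, 0.12]]
liner [[0.3348, 0.4016, 0.002], [0.4674, 0.1704, 0.002], [0.6197, 0.2569, 0.002], [0.4867, 0.4899, 0.002]]
timer [[0.3604, -0.1444, 0.02]] [[0.7, -0.185, 0.05], [0.781, -0.292, 0.05], [0.233, -0.315, 0.05], [0.672, 0.383, 0.05]]
```

```bash
cat >> h.py <<'E'
def plan(*wps,start=None):
    """wps: (x,y,z,psi_deg,rows); prints flat rows per call (8 rows each)"""
    s=robot.sense(); p=np.array(s['eef_pos']); r=R.from_rotvec(s['ee_rot'])
    if start: p=np.array(start[:3]); r=R.from_euler('z',start[3],degrees=True)*R.from_rotvec([np.pi,0,0])
    rows=[]
    for x,y,z,psi,n in wps:
        q=np.array([x,y,z]); rt=R.from_euler('z',psi,degrees=True)*R.from_rotvec([np.pi,0,0])
        rv=(r.inv()*rt).as_rotvec(); step=R.from_rotvec(rv/n); d=(q-p)/n
        for i in range(n):
            rows.append(np.r_[r.inv().apply(d)*1000,np.degrees(rv/n)]); r=r*step
        p,r=q,rt
    rows=np.array(rows)
    if abs(rows[:,:3]).max()>50 or abs(rows[:,3:]).max()>8.59: print('TOO BIG',abs(rows).max(0))
    for i in range(0,len(rows),8): print('[',', '.join('%g'%round(float(v),1) for v in (rows[i:i+8]+0.).ravel()),']')
E
python3 -c "
from h import *
plan((.507,-.012,.24,91,16))"
```

```text
[ 29.6, -27.8, -0.9, -0, -0, -4.5, 31.7, -25.4, -0.9, -0, -0, -4.5, 33.6, -22.9, -0.9, -0, -0, -4.5, 35.3, -20.2, -0.9, -0, -0, -4.5, 36.7, -17.4, -1, -0, -0, -4.5, 38, -14.4, -1, -0, -0, -4.5, 39, -11.4, -1, -0, -0, -4.5, 39.8, -8.4, -1, -0, -0, -4.5 ]
[ 40.3, -5.2, -1, -0, -0, -4.5, 40.6, -2.1, -1, -0, -0, -4.5, 40.6, 1.1, -1, -0, -0, -4.5, 40.4, 4.3, -1, -0, -0, -4.5, 40, 7.4, -1, -0, -0, -4.5, 39.3, 10.5, -1, -0, -0, -4.5, 38.3, 13.5, -1, -0, -0, -4.5, 37.1, 16.5, -1, -0, -0, -4.5 ]
```

Request:
servo_tool --rows '[29.6,-27.8,-0.9,0,0,-4.5,31.7,-25.4,-0.9,0,0,-4.5,33.6,-22.9,-0.9,0,0,-4.5,35.3,-20.2,-0.9,0,0,-4.5,36.7,-17.4,-1,0,0,-4.5,38,-14.4,-1,0,0,-4.5,39,-11.4,-1,0,0,-4.5,39.8,-8.4,-1,0,0,-4.5]' --jaw 0 --newtons 40

```text
time_s: 0.95
eef_pos: [0.3573, -0.299, 0.2325]
ee_rot: [-2.779, -1.465, -0.0]
ft_force: [0.4, -0.4, 0.2]
gripper_width: 1.0
```

Request:
servo_tool --rows '[40.3,-5.2,-1,0,0,-4.5,40.6,-2.1,-1,0,0,-4.5,40.6,1.1,-1,0,0,-4.5,40.4,4.3,-1,0,0,-4.5,40,7.4,-1,0,0,-4.5,39.3,10.5,-1,0,0,-4.5,38.3,13.5,-1,0,0,-4.5,37.1,16.5,-1,0,0,-4.5]'

```text
time_s: 1.75
eef_pos: [0.5054, -0.0095, 0.2405]
ee_rot: [-2.19, -2.252, 0.0]
ft_force: [0.9, 0.2, -0.5]
gripper_width: 0.996
```

```bash
python3 -c "
from h import *
st(); s=snap('wrist','w1'); print(s['position'],s['attitude'])"
```

```text
1.75 [ 0.5054 -0.0095  0.2405] [-2.19  -2.252  0.   ] q [-0.14  0.31  1.61 -0.    1.22 -0.16] F [ 0.9  0.2 -0.5] w 0.9962471623058096
[0.50435513 0.05757546 0.40052261] [-0.24001304 -0.00224358  0.02740994]
```

View pics/w1.png

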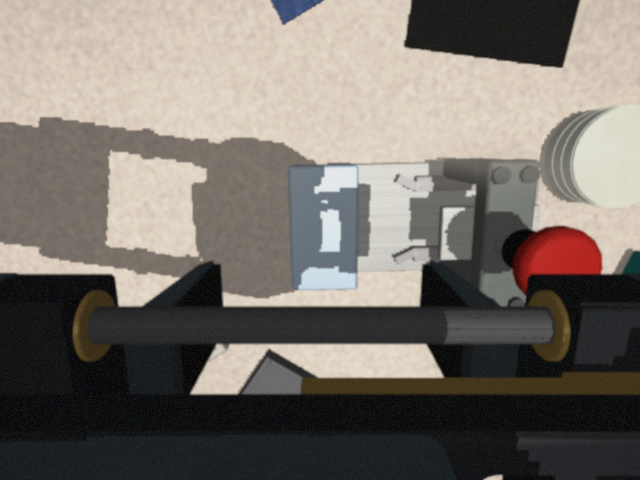

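Wrist view: lid corners are (289,166), (357,164), (357,289), (291,290). The bed's side edges run from (358,163) and (372,271), and the beam's front top edge from (488,160) to (479,305).

```bash
python3 -c "
from h import *
from m import T,t,S,si
s=load('w1')
P=atz(s,[(289,166),(357,164),(357,289),(291,290)],.064);print(P.round(4).tolist(),P.mean(0))
print('tri',tri([(s,(289,166)),(T,t((562,377)))]).round(4),tri([(s,(357,164)),(T,t((564,303)))]).round(4),tri([(s,(357,289)),(S,si((352-34,487-120)))]).round(4))
print('bed',atz(s,[(365,163),(425,160),(375,271.5),(430,270)],.012).round(4).tolist())
print('beamtop',atz(s,[(488,160),(480,305),(539,160)],.12).round(4).tolist())
print('rails',atz(s,[(396,176),(432,182),(393,259),(430,247)],.022).round(4).tolist())
plan((.507,-.012,.06,91,6),(.507,-.012,.034,91,2))
"|grep -v -e top -e side -e ang
```

```text
tray [[0.607, -0.271, 0.018], [0.474, -0.478, 0.018], [0.326, -0.374, 0.018], [0.456, -0.167, 0.018]] [ 0.46564104 -0.32226199  0.018     ]
bedback [[0.7166, 0.0497, 0.012], [0.7196, -0.0578, 0.012]]
beam [[0.6557, 0.0528, 0.12], [0.6184, 0.0502, 0.12], [0.6588, -0.0615, 0.12], [0.6223, -0.0623, 0.12]]
liner [[0.3348, 0.4016, 0.002], [0.4674, 0.1704, 0.002], [0.6197, 0.2569, 0.002], [0.4867, 0.4899, 0.002]]
timer [[0.3604, -0.1444, 0.02]] [[0.7, -0.185, 0.05], [0.781, -0.292, 0.05], [0.233, -0.315, 0.05], [0.672, 0.383, 0.05]]
[[0.4774, 0.043, 0.064], [0.5345, 0.0462, 0.064], [0.54, -0.065, 0.064], [0.4801, -0.0676, 0.064]] [ 0.50799781 -0.01084736  0.064     ]
tri [0.4757 0.0425 0.0448] [ 0.543   0.0433 -0.0262] [ 0.5256 -0.0338  0.1479]
bed [[0.5469, 0.0456, 0.012], [0.6048, 0.05, 0.012], [0.5633, -0.0642, 0.012], [0.6201, -0.061, 0.012]]
rails [[0.576, 0.0346, 0.022], [0.6108, 0.0299, 0.022], [0.579, -0.0475, 0.022], [0.6149, -0.0341, 0.022]]
[ -1.2, -0.2, 30.1, 0, -0, 0.2, -1.2, -0.2, 30.1, 0, -0, 0.2, -1.2, -0.2, 30.1, 0, -0, 0.2, -1.1, -0.2, 30.1, 0, -0, 0.2, -1.1, -0.2, 30.1, 0, -0, 0.2, -1.1, -0.1, 30.1, 0, -0, 0.2, -0, -0, 13, 0, 0, 0, -0, -0, 13, 0, 0, 0 ]
```

Request:
servo_tool --rows '[-1.2,-0.6,30,0,0,-0.2,-1.2,-0.6,30,0,0,-0.2,-1.2,-0.4,30,0,0,-0.2,-1.1,-0.2,30,0,0,-0.2,-1.1,0,30,0,0,0,0,0,30,0,0,0,0,0,13,0,0,0,0,0,13,0,0,0]'

```text
time_s: 2.6
eef_pos: [0.5029, -0.017, 0.0333]
ee_rot: [-2.178, -2.263, 0.001]
ft_force: [-0.7, -0.2, -0.2]
gripper_width: 1.002
```

Request:
servo_tool --rows '[0,0,0,0,0,0,0,0,0,0,0,0,0,0,0,0,0,0,0,0,0,0,0,0,0,0,0,0,0,0,0,0,0,0,0,0,0,0,0,0,0,0]' --jaw 255 --newtons 40

```text
time_s: 3.3
eef_pos: [0.504, -0.0171, 0.0352]
ee_rot: [2.177, 2.263, 0.001]
ft_force: [1.0, -0.1, 7.9]
gripper_width: 0.656
```

```bash
python3 -c "
from h import *
s=st(); p=s['eef_pos']
plan((p[0]-.01,p[1],.15,92,4),(.659,.194,.15,174,12))"
```

```text
3.3 [ 0.504  -0.0171  0.0352] [2.177e+00 2.263e+00 1.000e-03] q [-0.15  0.61  1.83  0.    0.7  -0.19] F [ 1.  -0.1  7.9] w 0.6559478092268668
[ 0.1, -2.5, -28.7, 0, 0, 0.1, 0.1, -2.5, -28.7, 0, 0, 0.1, 0.1, -2.5, -28.7, 0, 0, 0.1, 0.1, -2.5, -28.7, 0, 0, 0.1, 17.1, 14.4, 0, -0, 0, -6.8, 15.3, 16.3, 0, -0, 0, -6.8, 13.2, 18, 0, -0, 0, -6.8, 11, 19.4, 0, -0, 0, -6.8 ]
[ 8.6, 20.6, 0, -0, 0, -6.8, 6.1, 21.5, 0, -0, 0, -6.8, 3.5, 22.1, 0, -0, 0, -6.8, 0.8, 22.3, 0, -0, 0, -6.8, -1.8, 22.3, 0, -0, 0, -6.8, -4.5, 21.9, 0, -0, 0, -6.8, -7, 21.2, 0, -0, 0, -6.8, -9.5, 20.2, 0, -0, 0, -6.8 ]
```

Request:
servo_tool --rows '[0,-2.5,-36,0,0,0,0,-2.5,-36,0,0,0,0,-2.5,-36,0,0,0,0,-2.5,-36,0,0,0,17.1,14.4,0,0,0,-6.8,15.3,16.3,0,0,0,-6.8,13.2,18,0,0,0,-6.8,11,19.4,0,0,0,-6.8]'

```text
time_s: 4.1
eef_pos: [0.5484, 0.0539, 0.1789]
ee_rot: [1.578, 2.716, 0.0]
ft_force: [-0.3, -0.7, -0.5]
gripper_width: 0.653
```

Request:
servo_tool --rows '[8.6,20.6,0,0,0,-6.8,6.1,21.5,0,0,0,-6.8,3.5,22.1,0,0,0,-6.8,0.8,22.3,0,0,0,-6.8,-1.8,22.3,0,0,0,-6.8,-4.5,21.9,0,0,0,-6.8,-7,21.2,0,0,0,-6.8,-9.5,20.2,0,0,0,-6.8]'

```text
time_s: 4.9
eef_pos: [0.6585, 0.1946, 0.1786]
ee_rot: [-0.162, -3.137, 0.0]
ft_force: [-0.8, -0.4, -1.8]
gripper_width: 0.658
```

```bash
python3 -c "
from h import *
s=st(); snap('top','t1');snap('wrist','w2')
plan((.664,.194,.06,174,6),(.664,.194,.027,174,2))"
```

```text
4.9 [0.6585 0.1946 0.1786] [-0.162 -3.137  0.   ] q [ 0.2   0.62  1.23 -0.    1.29 -1.27] F [-0.8 -0.4 -1.8] w 0.6575447829715348
[ -0.8, -0.2, 19.7, 0, 0, 0, -0.8, -0.2, 19.7, 0, 0, 0, -0.8, -0.2, 19.7, 0, 0, 0, -0.8, -0.2, 19.7, 0, 0, 0, -0.8, -0.2, 19.7, 0, 0, 0, -0.8, -0.2, 19.7, 0, 0, 0, -0, -0, 16.5, 0, 0, 0, -0, -0, 16.5, 0, 0, 0 ]
```

View pics/w2.png

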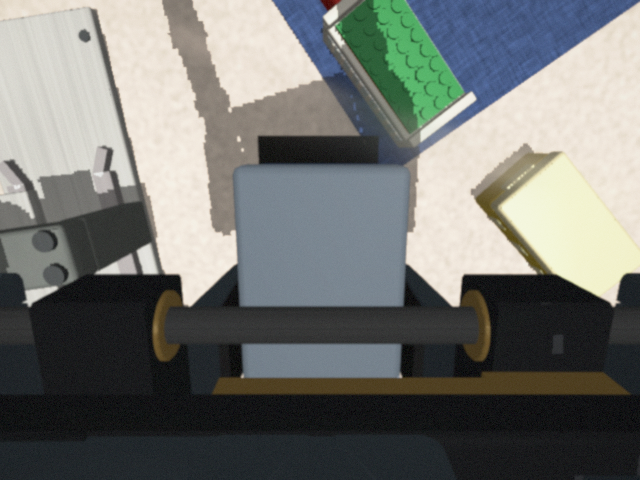

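Request:
servo_tool --rows '[-0.8,0,20,0,0,0,-0.8,0,20,0,0,0,-0.8,0,20,0,0,0,-0.8,0,20,0,0,0,-0.8,0,20,0,0,0,-0.8,0,20,0,0,0,0,0,17,0,0,0,0,0,15,0,0,0]'

```text
time_s: 5.8
eef_pos: [0.6625, 0.1928, 0.0257]
ee_rot: [-0.172, -3.136, 0.001]
ft_force: [-5.3, -4.6, 53.4]
gripper_width: 0.653
```

Request:
servo_tool --rows '[0,0,1.5,0,0,0,0,0,0,0,0,0]'

```text
time_s: 6.0
eef_pos: [0.6628, 0.193, 0.0248]
ee_rot: [-0.171, -3.136, 0.0]
ft_force: [-0.1, 0.3, -1.7]
gripper_width: 0.656
```

```bash
python3 -c "
from h import *
s=st()"
```

```text
6.0 [0.6628 0.193  0.0248] [-0.171 -3.136  0.   ] q [ 0.2   0.8   1.34 -0.    1.   -1.26] F [-0.1  0.3 -1.7] w 0.6561520101894242
```

Request:
servo_tool --rows '[0,0,0,0,0,0,0,0,0,0,0,0,0,0,0,0,0,0,0,0,-10,0,0,0,0,0,-30,0,0,0,0,0,-50,0,0,0,0,0,-50,0,0,0,0,0,-50,0,0,0]' --jaw 0

```text
time_s: 6.8
eef_pos: [0.6628, 0.1933, 0.2179]
ee_rot: [0.17, 3.137, 0.0]
ft_force: [0.9, -0.0, -0.6]
gripper_width: 1.002
```

```bash
python3 -c "
from h import *
s=st(); snap('wrist','w3')
plan((.56,-.005,.25,181,8),(.474,.2205,.22,209,8))"
```

```text
6.8 [0.6628 0.1933 0.2179] [0.17  3.137 0.   ] q [ 0.2   0.59  1.18 -0.    1.37 -1.27] F [ 0.9 -0.  -0.6] w 1.00240093251894
[ 10.5, -26.1, -3, 0, 0.1, -0.9, 10.9, -26, -3, 0, 0.1, -0.9, 11.3, -25.8, -3, 0, 0.1, -0.9, 11.7, -25.6, -3, 0, 0.1, -0.9, 12.1, -25.4, -2.9, 0, 0.1, -0.9, 12.5, -25.3, -2.9, 0, 0.1, -0.9, 12.9, -25.1, -2.9, 0, 0.1, -0.9, 13.3, -24.8, -2.9, 0, 0.1, -0.9 ]
[ 10.3, 28.4, 3.8, -0, 0, -3.5, 8.5, 28.9, 3.8, -0, 0, -3.5, 6.7, 29.4, 3.8, -0, 0, -3.5, 4.9, 29.8, 3.8, -0, 0, -3.5, 3.1, 30, 3.8, -0, 0, -3.5, 1.3, 30.1, 3.8, -0, 0, -3.5, -0.6, 30.2, 3.8, -0, 0, -3.5, -2.4, 30.1, 3.8, -0, 0, -3.5 ]
```

View pics/w3.png

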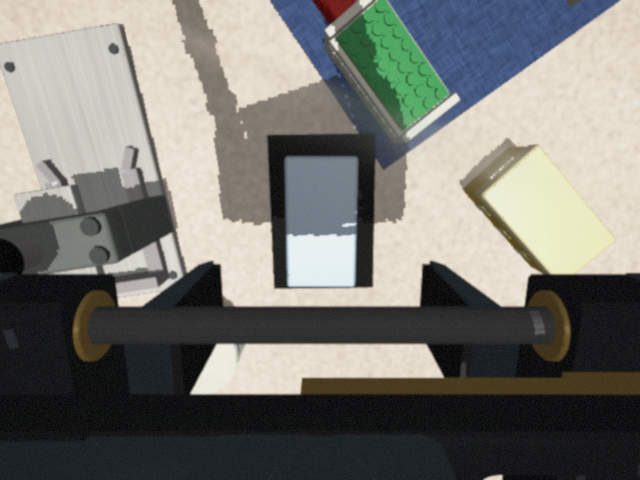

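The box lies centred and aligned on its black pad: lid (285..357, 155..288), pad edge (268..375, 135..287). I'll move over the press lane and measure its axis.

Request:
servo_tool --rows '[10.5,-26.1,-3,0,0,-0.9,10.9,-26,-3,0,0,-0.9,11.3,-25.8,-3,0,0,-0.9,11.7,-25.6,-3,0,0,-0.9,12.1,-25.4,-3,0,0,-0.9,12.5,-25.3,-3,0,0,-0.9,12.9,-25.1,-3,0,0,-0.9,13.3,-24.8,-3,0,0,-0.9]'

```text
time_s: 7.65
eef_pos: [0.5565, -0.0064, 0.2399]
ee_rot: [-0.029, 3.141, -0.0]
ft_force: [0.5, -0.9, -0.0]
gripper_width: 1.002
```

```bash
python3 -c "
from h import *
s=load('w3'); P=atz(s,[(285,155),(357,155),(357,286),(288,287)],.055); print('lid',P.round(4).tolist()); print('pad',atz(s,[(268,135),(375,134),(373,287),(275,288)],.003).round(4).tolist())
print('bed',atz(s,[(122,25),(184,292),(0,43)],.012).round(4).tolist())
s=st(); snap('wrist','w4'); plan((.474,.2205,.22,209,8))"
```

```text
lid [[0.5986, 0.1717, 0.055], [0.6049, 0.2291, 0.055], [0.7156, 0.2195, 0.055], [0.71, 0.1597, 0.055]]
pad [[0.5793, 0.1537, 0.003], [0.5891, 0.2518, 0.003], [0.7375, 0.2385, 0.003], [0.7278, 0.1398, 0.003]]
bed [[0.4781, 0.045, 0.012], [0.719, 0.0512, 0.012], [0.4808, -0.061, 0.012]]
7.65 [ 0.5565 -0.0064  0.2399] [-0.029  3.141 -0.   ] q [-0.12  0.38  1.5  -0.    1.26 -1.71] F [ 0.5 -0.9 -0. ] w 1.001880900737079
[ 9.6, 28.9, 2.5, -0, -0, -3.5, 7.8, 29.5, 2.5, -0, -0, -3.5, 6, 29.9, 2.5, -0, -0, -3.5, 4.2, 30.2, 2.5, -0, -0, -3.5, 2.3, 30.4, 2.5, -0, -0, -3.5, 0.5, 30.5, 2.5, -0, -0, -3.5, -1.4, 30.4, 2.5, -0, -0, -3.5, -3.2, 30.3, 2.5, -0, -0, -3.5 ]
```

View pics/w4.png

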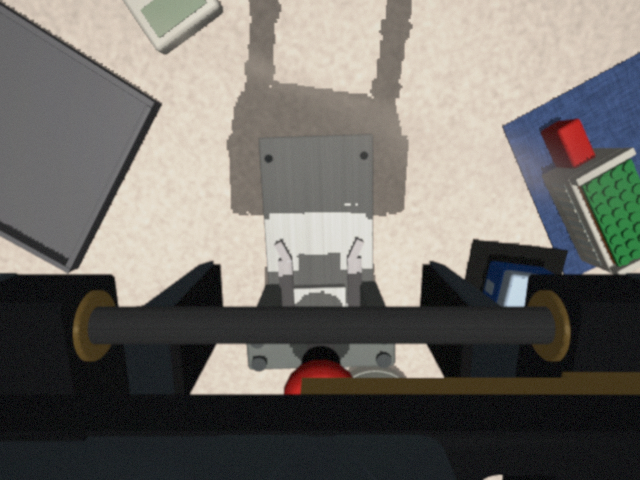

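```bash
python3 -c "
from h import *
s=load('w4'); print(s['position'])
P=atz(s,[(260,138.5),(373,134),(265,240),(374,240),(269,158),(364,155)],.012); print('bed',P.round(4).tolist())
e=lambda a,b: np.degrees(np.arctan2(b[1]-a[1],b[0]-a[0])).round(2)
print(e(P[0],P[2]),e(P[1],P[3]),e(P[0],P[1])-90,e(P[4],P[5])-90,'mid front',(P[0]+P[1])/2,(P[4]+P[5])/2)
print('rails',atz(s,[(277,241),(362,238),(292,303),(348,303)],.022).round(4).tolist())
print('beam bolts',atz(s,[(260,362),(384,359)],.12).round(4).tolist())
print('C handle',atz(s,[(543,131),(571,118),(595,155)],.034).round(4).tolist())
"
```

```text
[ 0.49080289 -0.00700078  0.39988881]
bed [[0.4818, -0.0658, 0.012], [0.4757, 0.0419, 0.012], [0.5812, -0.0626, 0.012], [0.5793, 0.0481, 0.012], [0.4998, -0.0574, 0.012], [0.4954, 0.0342, 0.012]]
1.81 3.39 3.2099999999999937 2.780000000000001 mid front [ 0.47876948 -0.01191034  0.012     ] [ 0.49759628 -0.01159723  0.012     ]
rails [[0.5797, -0.0493, 0.022], [0.5752, 0.0347, 0.022], [0.645, -0.0345, 0.022], [0.644, 0.0232, 0.022]]
beam bolts [[0.6554, -0.0527, 0.12], [0.651, 0.0454, 0.12]]
C handle [[0.4715, 0.1911, 0.034], [0.46, 0.2142, 0.034], [0.4916, 0.2413, 0.034]]
```

Request:
servo_tool --rows '[9.6,28.9,2.5,0,0,-3.5,7.8,29.5,2.5,0,0,-3.5,6,29.9,2.5,0,0,-3.5,4.2,30.2,2.5,0,0,-3.5,2.3,30.4,2.5,0,0,-3.5,0.5,30.5,2.5,0,0,-3.5,-1.4,30.4,2.5,0,0,-3.5,-3.2,20,2.5,0,0,-3.5]'

```text
time_s: 8.5
eef_pos: [0.4798, 0.2168, 0.2197]
ee_rot: [-0.792, 3.039, 0.0]
ft_force: [0.8, -0.3, -0.5]
gripper_width: 1.003
```

Request:
servo_tool --rows '[0,0,0,0,0,0]' --jaw 90

```text
time_s: 8.6
eef_pos: [0.4798, 0.2171, 0.2195]
ee_rot: [-0.793, 3.039, 0.001]
ft_force: [0.3, -0.6, -0.0]
gripper_width: 0.938
```

```bash
python3 -c "
from h import *
s=st(); snap('wrist','w5'); snap('top','t5')"
```

```text
8.6 [0.4798 0.2171 0.2195] [-7.930e-01  3.039e+00  1.000e-03] q [ 0.31  0.36  1.59  0.    1.19 -1.77] F [ 0.3 -0.6 -0. ] w 0.9380808332829682
```

View pics/w5.png

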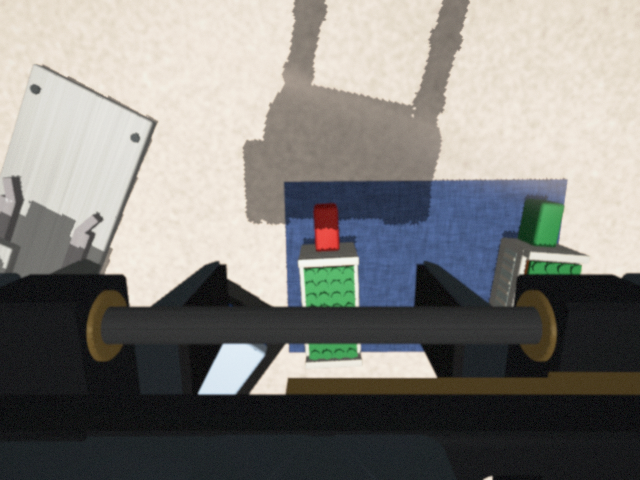

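```bash
python3 -c "
from h import *
s=load('w5')
e=lambda a,b: np.degrees(np.arctan2(b[1]-a[1],b[0]-a[0])).round(2)
P=atz(s,[(314,206),(337,205),(316,249),(339,249)],.034); print('Ch',P.round(4).tolist(),e(P[0],P[2]),e(P[1],P[3]),(P[0]+P[1])/2)
Q=atz(s,[(301,262),(358,261),(305,360),(360,358)],.058); print('C ribs',Q.round(4).tolist(),e(Q[0],Q[2]),e(Q[1],Q[3]),e(Q[0],Q[1])-90,Q.mean(0))
B=atz(s,[(526,197),(562,201)],.034);print('Bh',B.round(4).tolist(),e(B[0],B[1])-90)
print('liner',atz(s,[(285,182),(566,180)],.002).round(4).tolist())
"
```

```text
Ch [[0.4679, 0.2036, 0.034], [0.4572, 0.2209, 0.034], [0.5014, 0.2242, 0.034], [0.4912, 0.2425, 0.034]] 31.62 32.36 [0.46258952 0.21224393 0.034     ]
C ribs [[0.5122, 0.2159, 0.058], [0.4877, 0.2579, 0.058], [0.5918, 0.2633, 0.058], [0.5657, 0.3059, 0.058]] 30.78 31.62 30.260000000000005 [0.53937154 0.26074096 0.058     ]
Bh [[0.37, 0.3626, 0.034], [0.3574, 0.3923, 0.034]] 22.909999999999997
liner [[0.4655, 0.17, 0.002], [0.3335, 0.4025, 0.002]]
```

```bash
python3 -c "
from h import *
plan((.4737,.2208,.06,211,5),(.4737,.2208,.017,211,3))"
```

```text
[ 0.7, 1.7, 31.9, -0, 0, -0.4, 0.7, 1.7, 31.9, -0, 0, -0.4, 0.7, 1.7, 31.9, -0, 0, -0.4, 0.7, 1.7, 31.9, -0, 0, -0.4, 0.6, 1.7, 31.9, -0, 0, -0.4, 0, -0, 14.3, 0, 0, 0, 0, -0, 14.3, 0, 0, 0, 0, -0, 14.3, 0, 0, 0 ]
```

Request:
servo_tool --rows '[0.7,1.7,32,0,0,-0.4,0.7,1.7,32,0,0,-0.4,0.7,1.7,32,0,0,-0.4,0.7,1.7,32,0,0,-0.4,0.6,1.7,32,0,0,-0.4,0,0,17,0,0,0,0,0,15,0,0,0,0,0,10,0,0,0]'

```text
time_s: 9.5
eef_pos: [0.4738, 0.2199, 0.0163]
ee_rot: [0.837, -3.028, 0.0]
ft_force: [0.9, -0.8, -0.1]
gripper_width: 0.651
```

Request:
servo_tool --rows '[0,0,0,0,0,0,0,0,0,0,0,0]'

```text
time_s: 9.7
eef_pos: [0.474, 0.2205, 0.0175]
ee_rot: [-0.838, 3.027, -0.0]
ft_force: [0.1, 0.3, 0.4]
gripper_width: 0.647
```

Request:
servo_tool --rows '[0,0,0,0,0,0,0,0,0,0,0,0,0,0,0,0,0,0,0,0,0,0,0,0,0,0,0,0,0,0,0,0,0,0,0,0,0,0,0,0,0,0]' --jaw 255 --newtons 60

```text
time_s: 10.4
eef_pos: [0.4735, 0.2209, 0.0171]
ee_rot: [-0.84, 3.027, -0.0]
ft_force: [-0.9, -0.7, 5.3]
gripper_width: 0.238
```

```bash
python3 -c "
from h import *
s=st(); p=s['eef_pos']
c=R.from_euler('z',2.2,degrees=True); o=np.array([.6415,-.0057,0])
q=o+c.apply([-.077-.125,0,0]); print(q)
plan((p[0],p[1],.085,211.2,3),(q[0],q[1],.085,182.2,8))"
```

```text
10.4 [0.4735 0.2209 0.0171] [-0.84   3.027 -0.   ] q [ 0.32  0.66  1.79 -0.    0.69 -1.79] F [-0.9 -0.7  5.3] w 0.2375814530007068
[ 0.43964889 -0.01345434  0.        ]
[ -0, -0, -22.6, -0, 0, -0.1, -0, -0, -22.6, -0, 0, -0.1, -0, -0, -22.6, -0, 0, -0.1, 18.8, -22.9, -0, -0, -0, 3.6, 17.3, -24, -0, -0, -0, 3.6, 15.8, -25.1, -0, -0, -0, 3.6, 14.1, -26, -0, -0, -0, 3.6, 12.5, -26.8, -0, -0, -0, 3.6 ]
[ 10.8, -27.6, -0, -0, -0, 3.6, 9, -28.2, -0, -0, -0, 3.6, 7.2, -28.7, -0, -0, -0, 3.6 ]
```

Request:
servo_tool --rows '[0,0,-15,0,0,0,0,0,-25,0,0,0,0,0,-28,0,0,0,18.8,-22.9,-5,0,0,3.6,17.3,-24,0,0,0,3.6,15.8,-25.1,0,0,0,3.6,14.1,-26,0,0,0,3.6,12.5,-26.8,0,0,0,3.6]'

```text
time_s: 11.2
eef_pos: [0.4514, 0.0733, 0.0899]
ee_rot: [0.352, -3.121, -0.0]
ft_force: [0.3, -0.5, -2.8]
gripper_width: 0.235
```

Request:
servo_tool --rows '[10.8,-27.6,0,0,0,3.6,9,-28.2,0,0,0,3.6,7.2,-28.7,0,0,0,3.6,0,0,0,0,0,0,0,0,0,0,0,0]'

```text
time_s: 11.7
eef_pos: [0.4389, -0.0138, 0.0899]
ee_rot: [0.059, -3.141, -0.0]
ft_force: [0.5, 0.7, -2.6]
gripper_width: 0.238
```

```bash
python3 - <<'E'
from h import *
s=st(); p=s['eef_pos']
snap('top','t6');snap('side','s6')
a=cv2.imread('pics/t6.png')[160:290,270:390]; b=cv2.imread('pics/s6.png')[170:310,220:420]
a=cv2.resize(a,(400,433),interpolation=cv2.INTER_CUBIC); b=cv2.resize(b,(400,280),interpolation=cv2.INTER_CUBIC)
c=np.zeros((433,800,3),np.uint8); c[:,:400]=a; c[:280,400:]=b; cv2.imwrite('pics/c6.png',c)
q=[.4396,-.0135]
plan((q[0],q[1],.06,182.2,3),(q[0],q[1],.030,182.2,4))
E
```

```text
11.7 [ 0.4389 -0.0138  0.0899] [ 0.059 -3.141 -0.   ] q [-0.17  0.45  1.94  0.    0.75 -1.78] F [ 0.5  0.7 -2.6] w 0.23787314894677183
[ -0.2, -0.2, 10, 0, -0, 0, -0.2, -0.2, 10, 0, -0, 0, -0.2, -0.2, 10, 0, -0, 0, 0, -0, 7.5, 0, 0, 0, 0, -0, 7.5, 0, 0, 0, 0, -0, 7.5, 0, 0, 0, 0, -0, 7.5, 0, 0, 0 ]
```

View pics/c6.png

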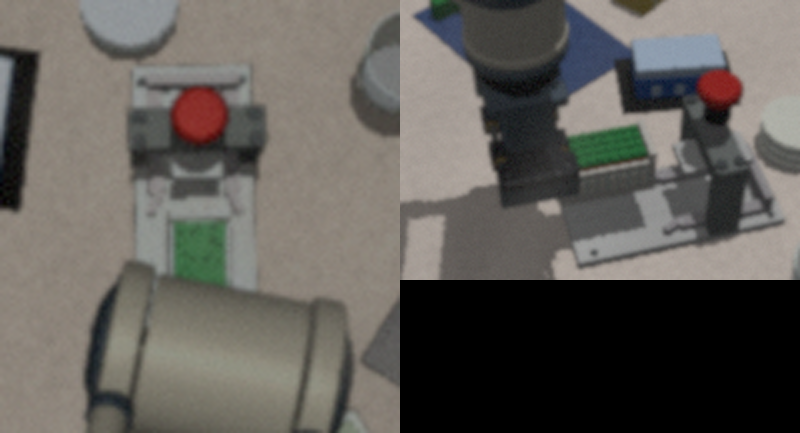

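Request:
servo_tool --rows '[0,0,13,0,0,0,0,0,13,0,0,0,0,0,13,0,0,0,0,0,9,0,0,0,0,0,7,0,0,0,0,0,4,0,0,0,0,0,2,0,0,0,0,0,0,0,0,0]'

```text
time_s: 12.6
eef_pos: [0.4392, -0.0134, 0.029]
ee_rot: [-0.061, 3.141, 0.0]
ft_force: [-0.4, 0.5, -2.3]
gripper_width: 0.235
```

Request:
servo_tool --rows '[0,0,1,0,0,0,0,0,1,0,0,0,0,0,0,0,0,0]'

```text
time_s: 12.9
eef_pos: [0.4393, -0.0135, 0.0272]
ee_rot: [-0.061, 3.141, -0.0]
ft_force: [-0.0, -0.1, -1.6]
gripper_width: 0.234
```

```bash
python3 - <<'E'
from h import *
s=st(); p=s['eef_pos']; z=p[2]
c=R.from_euler('z',2.2,degrees=True); o=np.array([.6415,-.0057,0])
f=lambda x: tuple(o[:2]+c.apply([x-.077,0,0])[:2])
plan((*f(-.06),z,182.2,5),(*f(-.01),z,182.2,6))
E
```

```text
12.9 [ 0.4393 -0.0135  0.0272] [-0.061  3.141 -0.   ] q [-0.17  0.58  1.99  0.    0.57 -1.78] F [-0.  -0.1 -1.6] w 0.234307767370193
[ -13.1, 0, 0, -0, 0, 0, -13.1, 0, 0, -0, 0, 0, -13.1, 0, 0, -0, 0, 0, -13.1, 0, 0, -0, 0, 0, -13.1, 0, 0, -0, 0, 0, -8.3, 0, 0, 0, 0, 0, -8.3, 0, 0, 0, 0, 0, -8.3, 0, 0, 0, 0, 0 ]
[ -8.3, 0, 0, 0, 0, 0, -8.3, 0, 0, 0, 0, 0, -8.3, 0, 0, 0, 0, 0 ]
```

Request:
servo_tool --rows '[-10,0,0.4,0,0,0,-13,0,0,0,0,0,-13,0,0,0,0,0,-13,0,0,0,0,0,-10,0,0,0,0,0,-8,0,0,0,0,0,-8,0,0,0,0,0,0,0,0,0,0,0]'

```text
time_s: 13.7
eef_pos: [0.5144, -0.0105, 0.027]
ee_rot: [0.061, -3.141, -0.0]
ft_force: [-1.1, 1.8, 11.8]
gripper_width: 0.238
```

Request:
servo_tool --rows '[-8,0,-0.4,0,0,0,-8,0,0,0,0,0,-8,0,0,0,0,0,-8,0,0,0,0,0,-6,0,0,0,0,0,-4,0,0,0,0,0,-2,0,0,0,0,0,0,0,0,0,0,0]'

```text
time_s: 14.5
eef_pos: [0.5583, -0.0089, 0.027]
ee_rot: [0.061, -3.141, -0.0]
ft_force: [-1.4, 0.9, 3.4]
gripper_width: 0.235
```

Request:
servo_tool --rows '[-2,0,0,0,0,0,-2,0,0,0,0,0,-1,0,0,0,0,0,0,0,0,0,0,0]'

```text
time_s: 14.9
eef_pos: [0.5628, -0.0087, 0.027]
ee_rot: [0.061, -3.14, -0.0]
ft_force: [-4.9, -0.5, 5.0]
gripper_width: 0.239
```

Request:
servo_tool --rows '[-1,0,0,0,0,0,-1,0,0,0,0,0,0,0,0,0,0,0]'

```text
time_s: 15.2
eef_pos: [0.5629, -0.0087, 0.027]
ee_rot: [0.061, -3.137, -0.0]
ft_force: [-15.3, -3.3, 16.1]
gripper_width: 0.237
```

Request:
servo_tool --rows '[-1,0,0,0,0,0,-1,0,0,0,0,0,0,0,0,0,0,0]'

```text
time_s: 15.5
eef_pos: [0.5629, -0.0087, 0.027]
ee_rot: [0.061, -3.134, -0.0]
ft_force: [-26.4, -5.4, 25.7]
gripper_width: 0.235
```

Request:
servo_tool --rows '[4,0,0,0,0,0,0,0,0,0,0,0]'

```text
time_s: 15.7
eef_pos: [0.5626, -0.0087, 0.027]
ee_rot: [0.061, -3.141, -0.0]
ft_force: [-2.7, -0.9, 2.7]
gripper_width: 0.239
```

Request:
servo_tool --rows '[0,0,0,0,0,0,0,0,0,0,0,0,0,0,0,0,0,0,0,0,-5,0,0,0,0,0,-20,0,0,0,0,0,-50,0,0,0,0,0,-50,0,0,0,0,0,-50,0,0,0]' --jaw 154

```text
time_s: 16.5
eef_pos: [0.5627, -0.0087, 0.2043]
ee_rot: [0.061, -3.141, -0.0]
ft_force: [1.7, 0.3, 0.2]
gripper_width: 0.394
```

Request:
servo_tool --rows '[0,0,-40,0,0,0,-26,0,0,0,0,0,-26,0,0,0,0,0,-26,0,0,0,0,0,0,0,0,0,0,0]' --jaw 255

```text
time_s: 17.0
eef_pos: [0.6434, -0.0057, 0.2421]
ee_rot: [-0.061, 3.139, -0.0]
ft_force: [-0.6, 0.1, -0.1]
gripper_width: 0.012
```

```bash
python3 - <<'E'
from h import *
s=st(); snap('wrist','w7')
plan((.641,-.0057,.205,182.2,3))
E
```

```text
17.0 [ 0.6434 -0.0057  0.2421] [-0.061  3.139 -0.   ] q [-0.1   0.5   1.28  0.    1.36 -1.71] F [-0.6  0.1 -0.1] w 0.012255396716728002
[ 0.3, -0, 12.3, -0, 0, 0, 0.3, -0, 12.3, -0, 0, 0, 0.3, -0, 12.3, -0, 0, 0 ]
```

View pics/w7.png

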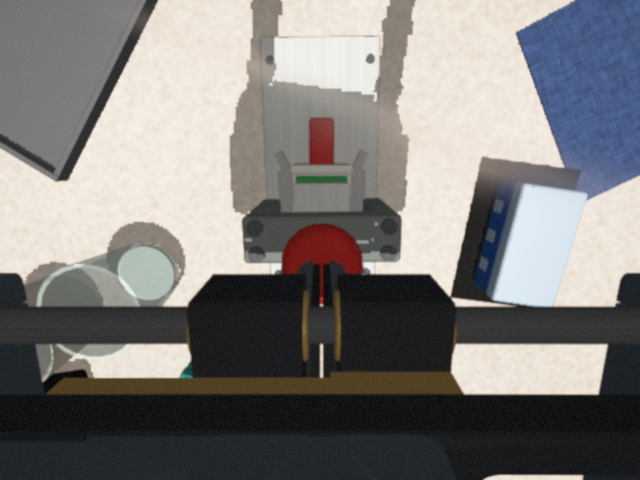

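Request:
servo_tool --rows '[2,0,13,0,0,0,0,0,13,0,0,0,0,0,12,0,0,0,0,0,3,0,0,0,0,0,3,0,0,0,0,0,3,0,0,0,0,0,3,0,0,0,0,0,3,0,0,0]'

```text
time_s: 17.85
eef_pos: [0.6391, -0.0058, 0.1894]
ee_rot: [-0.061, 3.141, -0.0]
ft_force: [-4.9, 0.3, 9.1]
gripper_width: 0.001
```

Request:
servo_tool --rows '[0,0,2,0,0,0,0,0,2,0,0,0,0,0,2,0,0,0,0,0,0,0,0,0]'

```text
time_s: 18.25
eef_pos: [0.6392, -0.0058, 0.186]
ee_rot: [-0.061, 3.139, -0.001]
ft_force: [-16.7, 0.3, 40.0]
gripper_width: 0.004
```

Request:
servo_tool --rows '[0,0,0.5,0,0,0,0,0,0,0,0,0,0,0,0,0,0,0]'

```text
time_s: 18.55
eef_pos: [0.6392, -0.0058, 0.1859]
ee_rot: [-0.061, 3.138, -0.001]
ft_force: [-18.5, 1.8, 45.2]
gripper_width: 0.007
```

Request:
servo_tool --rows '[0,0,-5,0,0,0,0,0,-15,0,0,0,0,0,-30,0,0,0,0,0,-20,0,0,0,39,0,0,0,0,0,39,0,0,0,0,0,0,0,0,0,0,0]' --jaw 154

```text
time_s: 19.25
eef_pos: [0.5568, -0.0086, 0.2525]
ee_rot: [0.06, -3.139, -0.0]
ft_force: [-0.1, -0.3, -0.2]
gripper_width: 0.397
```

```bash
python3 - <<'E'
from h import *
s=st(); snap('side','s8');snap('wrist','w8');snap('top','t8')
plan((.5629,-.0087,.06,182.2,5),(.5629,-.0087,.027,182.2,3))
a=cv2.imread('pics/s8.png')[180:300,290:430]; b=cv2.imread('pics/w8.png')
a=cv2.resize(a,(400,343),interpolation=cv2.INTER_CUBIC); b=cv2.resize(b[100:380,180:500],(400,350))
cv2.imwrite('pics/c8.png',np.hstack([a,b[:343]]))
E
```

```text
19.25 [ 0.5568 -0.0086  0.2525] [ 0.06  -3.139 -0.   ] q [-0.12  0.37  1.48 -0.    1.3  -1.73] F [-0.1 -0.3 -0.2] w 0.397125222379184
[ -0.2, 0, 38.6, -0, 0, 0, -0.2, 0, 38.6, -0, 0, 0, -0.2, 0, 38.6, -0, 0, 0, -0.2, 0, 38.6, -0, 0, 0, -0.2, 0, 38.6, -0, 0, 0, 0, -0, 11, 0, 0, 0, 0, -0, 11, 0, 0, 0, 0, -0, 11, 0, 0, 0 ]
```

View pics/c8.png

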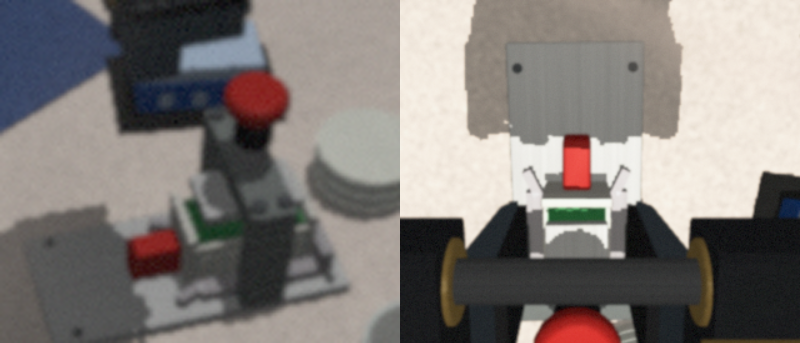

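Request:
servo_tool --rows '[-0.2,0,38.5,0,0,0,-0.2,0,38.5,0,0,0,-0.2,0,38.5,0,0,0,-0.2,0,38.5,0,0,0,-0.2,0,38.5,0,0,0,0,0,14,0,0,0,0,0,12,0,0,0,0,0,7,0,0,0]'

```text
time_s: 20.2
eef_pos: [0.5628, -0.0088, 0.026]
ee_rot: [-0.061, 3.141, 0.0]
ft_force: [-0.3, -0.2, -0.1]
gripper_width: 0.398
```

Request:
servo_tool --rows '[0,0,0,0,0,0,0,0,0,0,0,0,0,0,0,0,0,0,0,0,0,0,0,0,0,0,0,0,0,0,0,0,0,0,0,0]' --jaw 255

```text
time_s: 20.8
eef_pos: [0.5625, -0.0088, 0.0277]
ee_rot: [-0.061, 3.14, -0.0]
ft_force: [0.5, 0.1, 7.3]
gripper_width: 0.236
```

```bash
python3 - <<'E'
from h import *
s=st(); p=s['eef_pos']
c=R.from_euler('z',2.2,degrees=True); o=np.array([.6415,-.0057,0])
f=lambda x: tuple(o[:2]+c.apply([x-.077,0,0])[:2])
tc=np.array([.4656,-.3223]); tr=lambda a,b: tc+np.array([np.cos(np.radians(-33.4)),np.sin(np.radians(-33.4))])*a+np.array([np.sin(np.radians(33.4)),np.cos(np.radians(33.4))])*b
print('slots',tr(-.057,-.055),tr(-.057,.055))
q=tr(-.057,-.055)
z=p[2]
plan((*f(-.128),z+.0005,182.2,8),(*f(-.128),.09,182.2,4),(*q,.09,146.6,16),start=None)
E
```

```text
20.8 [ 0.5625 -0.0088  0.0277] [-0.061  3.14  -0.   ] q [-0.12  0.67  1.69  0.    0.78 -1.73] F [0.5 0.1 7.3] w 0.23600792873760906
slots [ 0.38773723 -0.33683923] [ 0.44829011 -0.24500597]
[ 15.7, 0, -0.1, -0, 0, 0, 15.7, 0, -0.1, -0, 0, 0, 15.7, 0, -0.1, -0, 0, 0, 15.7, 0, -0.1, -0, 0, 0, 15.7, 0, -0.1, -0, 0, 0, 15.7, 0, -0.1, -0, 0, 0, 15.7, 0, -0.1, -0, 0, 0, 15.7, 0, -0.1, -0, 0, 0 ]
[ 0, 0, -15.5, 0, 0, 0, 0, 0, -15.5, 0, 0, 0, 0, 0, -15.5, 0, 0, 0, 0, 0, -15.5, 0, 0, 0, 3.8, -20.1, -0, 0, -0, 2.2, 3, -20.2, -0, 0, -0, 2.2, 2.3, -20.3, -0, 0, -0, 2.2, 1.5, -20.4, -0, 0, -0, 2.2 ]
[ 0.7, -20.4, -0, 0, -0, 2.2, -0.1, -20.4, -0, 0, -0, 2.2, -0.9, -20.4, -0, 0, -0, 2.2, -1.7, -20.4, -0, 0, -0, 2.2, -2.5, -20.3, -0, 0, -0, 2.2, -3.3, -20.2, -0, 0, -0, 2.2, -4.1, -20, -0, 0, -0, 2.2, -4.8, -19.9, -0, 0, -0, 2.2 ]
[ -5.6, -19.7, -0, 0, -0, 2.2, -6.4, -19.4, -0, 0, -0, 2.2, -7.1, -19.2, -0, 0, -0, 2.2, -7.8, -18.9, -0, 0, -0, 2.2 ]
```

Request:
servo_tool --rows '[10,0,-0.3,0,0,0,17,0,0,0,0,0,18,0,0,0,0,0,18,0,0,0,0,0,18,0,0,0,0,0,18,0,0,0,0,0,17,0,0,0,0,0,10,0,0,0,0,0]'

```text
time_s: 21.6
eef_pos: [0.4351, -0.0136, 0.0277]
ee_rot: [-0.06, 3.14, -0.0]
ft_force: [1.6, -0.5, -0.0]
gripper_width: 0.242
```

Request:
servo_tool --rows '[0,0,-10,0,0,0,0,0,-16,0,0,0,0,0,-18,0,0,0,0,0,-18,0,0,0,3.8,-20.1,0,0,0,2.2,3,-20.2,0,0,0,2.2,2.3,-20.3,0,0,0,2.2,1.5,-20.4,0,0,0,2.2]'

```text
time_s: 22.4
eef_pos: [0.4243, -0.0953, 0.09]
ee_rot: [0.183, 3.136, -0.0]
ft_force: [0.2, 0.2, -2.9]
gripper_width: 0.236
```

Request:
servo_tool --rows '[0.7,-20.4,0,0,0,2.2,-0.1,-20.4,0,0,0,2.2,-0.9,-20.4,0,0,0,2.2,-1.7,-20.4,0,0,0,2.2,-2.5,-20.3,0,0,0,2.2,-3.3,-20.2,0,0,0,2.2,-4.1,-20,0,0,0,2.2,-4.8,-19.9,0,0,0,2.2]'

```text
time_s: 23.2
eef_pos: [0.4002, -0.2573, 0.09]
ee_rot: [0.661, 3.071, -0.0]
ft_force: [0.0, 0.1, -1.9]
gripper_width: 0.237
```

Request:
servo_tool --rows '[-5.6,-19.7,0,0,0,2.2,-6.4,-19.4,0,0,0,2.2,-7.1,-19.2,0,0,0,2.2,-7.8,-18.9,0,0,0,2.2,0,0,0,0,0,0,0,0,0,0,0,0]'

```text
time_s: 23.8
eef_pos: [0.3883, -0.3373, 0.0897]
ee_rot: [-0.892, -3.012, -0.0]
ft_force: [-0.4, 0.3, -2.5]
gripper_width: 0.24
```

```bash
python3 - <<'E'
from h import *
s=st(); snap('side','s9');snap('top','t9')
plan((.3877,-.3368,.05,146.6,4),(.3877,-.3368,.021,146.6,4))
b=cv2.imread('pics/s9.png')[100:480,150:560]; a=cv2.imread('pics/t9.png')[190:340,340:500]
cv2.imwrite('pics/c9.png',np.hstack([cv2.resize(a,(400,375),interpolation=cv2.INTER_CUBIC),cv2.resize(b,(400,375))]))
E
```

```text
23.8 [ 0.3883 -0.3373  0.0897] [-0.892 -3.012 -0.   ] q [-0.83  0.52  1.76  0.    0.85 -1.83] F [-0.4  0.3 -2.5] w 0.24049712474555068
[ 0.1, -0.2, 9.9, 0, -0, 0.1, 0.1, -0.2, 9.9, 0, -0, 0.1, 0.1, -0.2, 9.9, 0, -0, 0.1, 0.1, -0.2, 9.9, 0, -0, 0.1, 0, -0, 7.2, 0, 0, 0, 0, -0, 7.2, 0, 0, 0, 0, -0, 7.2, 0, 0, 0, 0, -0, 7.2, 0, 0, 0 ]
```

View pics/c9.png

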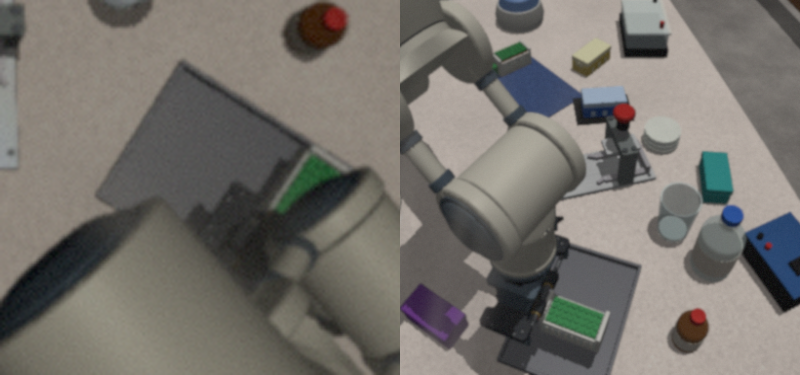

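The rack is held over the tray's right half, level and parallel to the walls, with room on all sides. I'll lower it.

Request:
servo_tool --rows '[0,0,13,0,0,0,0,0,13,0,0,0,0,0,13,0,0,0,0,0,12,0,0,0,0,0,9,0,0,0,0,0,5,0,0,0,0,0,3,0,0,0,0,0,0,0,0,0]'

```text
time_s: 24.7
eef_pos: [0.3883, -0.3371, 0.0212]
ee_rot: [-0.892, -3.012, -0.0]
ft_force: [0.1, -0.4, -2.0]
gripper_width: 0.239
```

Request:
servo_tool --rows '[0,0,1,0,0,0,0,0,1,0,0,0,0,0,0.5,0,0,0,0,0,0,0,0,0]'

```text
time_s: 25.1
eef_pos: [0.3885, -0.3374, 0.0197]
ee_rot: [0.892, 3.011, -0.001]
ft_force: [-2.3, 3.1, 13.8]
gripper_width: 0.238
```

Request:
servo_tool --rows '[0,0,0,0,0,0,0,0,0,0,0,0,0,0,0,0,0,0,0,0,-5,0,0,0,0,0,-25,0,0,0,0,0,-50,0,0,0,0,0,-50,0,0,0,0,0,-50,0,0,0]' --jaw 150

```text
time_s: 25.9
eef_pos: [0.3879, -0.3368, 0.2011]
ee_rot: [-0.892, -3.012, -0.0]
ft_force: [0.5, -0.4, -0.5]
gripper_width: 0.412
```

```bash
python3 - <<'E'
from h import *
s=st(); snap('top','t10');snap('side','s10')
plan((.44,0,.22,177,8),(.378,.384,.22,207,9))
E
```

```text
25.9 [ 0.3879 -0.3368  0.2011] [-0.892 -3.012 -0.   ] q [-0.83  0.37  1.65  0.    1.13 -1.83] F [ 0.5 -0.4 -0.5] w 0.4124950475444223
[ 17.9, 39, -2.1, -0, 0.1, -3.7, 15.3, 40, -2.1, -0, 0.1, -3.7, 12.6, 41, -2, -0, 0.1, -3.7, 9.9, 41.7, -2, -0, 0.1, -3.7, 7.2, 42.3, -2, -0, 0.1, -3.7, 4.4, 42.6, -1.9, -0, 0.1, -3.7, 1.6, 42.8, -1.9, -0, 0.1, -3.7, -1.2, 42.8, -1.9, -0, 0.1, -3.7 ]
[ 9.1, 42.2, 0, 0, 0, -3.3, 6.6, 42.7, 0, 0, 0, -3.3, 4.1, 43, 0, 0, 0, -3.3, 1.6, 43.2, 0, 0, 0, -3.3, -0.9, 43.2, 0, 0, 0, -3.3, -3.4, 43.1, 0, 0, 0, -3.3, -5.9, 42.8, 0, 0, 0, -3.3, -8.4, 42.4, 0, 0, 0, -3.3 ]
[ -10.8, 41.8, 0, 0, 0, -3.3 ]
```

Request:
servo_tool --rows '[17.9,39,-2.1,0,0,-3.7,15.3,40,-2.1,0,0,-3.7,12.6,41,-2,0,0,-3.7,9.9,41.7,-2,0,0,-3.7,7.2,42.3,-2,0,0,-3.7,4.4,42.6,-2,0,0,-3.7,1.6,42.8,-2,0,0,-3.7,-1.2,42.8,-2,0,0,-3.7]' --jaw 90

```text
time_s: 26.8
eef_pos: [0.4389, 0.0036, 0.2153]
ee_rot: [0.089, 3.14, -0.0]
ft_force: [0.8, 0.2, 0.3]
gripper_width: 0.646
```

Request:
servo_tool --rows '[9.1,42.2,0,0,0,-3.3,6.6,42.7,0,0,0,-3.3,4.1,43,0,0,0,-3.3,1.6,43.2,0,0,0,-3.3,-0.9,43.2,0,0,0,-3.3,-3.4,43.1,0,0,0,-3.3,-5.9,42.8,0,0,0,-3.3,-8.4,42.4,0,0,0,-3.3]'

```text
time_s: 27.6
eef_pos: [0.3864, 0.3453, 0.2151]
ee_rot: [0.631, -3.078, 0.0]
ft_force: [1.4, -1.2, -0.2]
gripper_width: 0.647
```

Request:
servo_tool --rows '[-10.8,41.8,0,0,0,-3.3,0,0,0,0,0,0,0,0,0,0,0,0]'

```text
time_s: 27.9
eef_pos: [0.3802, 0.3868, 0.2147]
ee_rot: [0.717, -3.058, 0.001]
ft_force: [0.4, -0.7, 0.3]
gripper_width: 0.646
```

```bash
python3 - <<'E'
from h import *
s=st(); snap('wrist','w11'); snap('side','s11');snap('top','t11')
a=cv2.imread('pics/w11.png')[:360]; b=cv2.imread('pics/s11.png')[280:480,230:430]; c=cv2.imread('pics/t11.png')[200:330,160:500]
o=np.zeros((600,800,3),np.uint8); o[:360,:640]=a; o[360:600,:240]=cv2.resize(b,(240,240)); o[360:600,240:800]=cv2.resize(c,(560,214))[:240] if 0 else cv2.copyMakeBorder(cv2.resize(c,(560,214)),0,26,0,0,0)
cv2.imwrite('pics/c11.png',o)
E
```

```text
27.9 [0.3802 0.3868 0.2147] [ 7.170e-01 -3.058e+00  1.000e-03] q [ 0.68  0.39  1.56 -0.    1.19 -1.35] F [ 0.4 -0.7  0.3] w 0.646477446221467
```

View pics/c11.png

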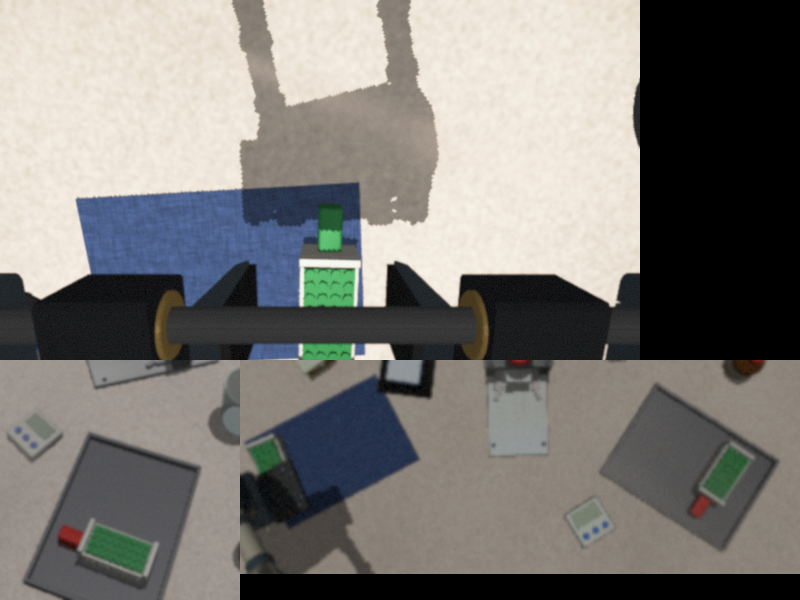

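Rack C lies flat in the tray with its mat sunk. In the wrist view, B's green handle spans (319..343, 207..250) and its near rib runs from (300,263) to (361,264).

```bash
python3 -c "
from h import *
s=load('w11')
e=lambda a,b: np.degrees(np.arctan2(b[1]-a[1],b[0]-a[0])).round(2)
P=atz(s,[(319,207),(343,207),(319,250),(341.5,250)],.034); print(P.round(4).tolist(),e(P[0],P[2]),e(P[1],P[3]),e(P[0],P[1])-90); m=(P[0]+P[1])/2; n=(P[2]+P[3])/2; print(m,e(m,n))
Q=atz(s,[(300,263),(361,264)],.058); print(Q.round(4).tolist(),e(Q[0],Q[1])-90,e(m,Q.mean(0)))
for y in (26.5,27.5): g=m+.015*np.r_[np.cos(np.radians(y)),np.sin(np.radians(y)),0]; print(g)
plan((g[0],g[1],.06,207.2,5),(g[0],g[1],.017,207.2,3))
"
```

```text
[[0.3658, 0.3778, 0.034], [0.3565, 0.3966, 0.034], [0.4006, 0.3949, 0.034], [0.3917, 0.413, 0.034]] 26.3 25.14 26.370000000000005
[0.36118449 0.38715112 0.034     ] 25.72
[[0.4123, 0.383, 0.058], [0.3903, 0.4294, 0.058]] 25.400000000000006 25.43
[0.3746085  0.39384409 0.034     ]
[0.37448965 0.39407735 0.034     ]
[ 0.4, 2.1, 31, -0, -0, -0.2, 0.4, 2.1, 31, -0, -0, -0.2, 0.4, 2.1, 31, -0, -0, -0.2, 0.4, 2.1, 31, -0, -0, -0.2, 0.3, 2.1, 31, -0, -0, -0.2, 0, -0, 14.3, 0, 0, 0, 0, -0, 14.3, 0, 0, 0, 0, -0, 14.3, 0, 0, 0 ]
```

Request:
servo_tool --rows '[0.4,1.9,31,0,0,0.1,0.4,1.9,31,0,0,0.1,0.4,1.9,31,0,0,0.1,0.4,1.9,31,0,0,0.1,0.3,1.9,31,0,0,0.1,0,0,18,0,0,0,0,0,15,0,0,0,0,0,10,0,0,0]'

```text
time_s: 28.85
eef_pos: [0.3751, 0.3929, 0.0162]
ee_rot: [0.699, -3.062, 0.001]
ft_force: [0.5, 0.7, 0.5]
gripper_width: 0.646
```

Request:
servo_tool --rows '[0,0,0,0,0,0,0,0,0,0,0,0]'

```text
time_s: 29.05
eef_pos: [0.3754, 0.3938, 0.0175]
ee_rot: [-0.701, 3.062, 0.0]
ft_force: [-0.4, -0.2, 0.2]
gripper_width: 0.649
```

Request:
servo_tool --rows '[0,0,0,0,0,0,0,0,0,0,0,0,0,0,0,0,0,0,0,0,0,0,0,0,0,0,0,0,0,0,0,0,0,0,0,0,0,0,0,0,0,0]' --jaw 255 --newtons 60

```text
time_s: 29.75
eef_pos: [0.375, 0.3941, 0.0171]
ee_rot: [-0.702, 3.062, 0.0]
ft_force: [-0.5, -1.5, 4.6]
gripper_width: 0.239
```

```bash
python3 - <<'E'
from h import *
s=st(); p=s['eef_pos']
plan((p[0],p[1],.09,206,4),(.4393,-.0135,.09,182.2,16))
E
```

```text
29.75 [0.375  0.3941 0.0171] [-0.702  3.062  0.   ] q [ 0.7   0.67  1.74 -0.    0.73 -1.32] F [-0.5 -1.5  4.6] w 0.23889466977938392
[ -0, 0, -18.2, 0, 0, -0, -0, 0, -18.2, 0, 0, -0, -0, 0, -18.2, 0, 0, -0, -0, 0, -18.2, 0, 0, -0, 7.6, -24.7, -0, 0, -0, 1.5, 6.9, -24.8, -0, 0, -0, 1.5, 6.3, -25, -0, 0, -0, 1.5, 5.6, -25.2, -0, 0, -0, 1.5 ]
[ 5, -25.3, -0, 0, -0, 1.5, 4.3, -25.4, -0, 0, -0, 1.5, 3.6, -25.5, -0, 0, -0, 1.5, 3, -25.6, -0, 0, -0, 1.5, 2.3, -25.7, -0, 0, -0, 1.5, 1.6, -25.7, -0, 0, -0, 1.5, 1, -25.8, -0, 0, -0, 1.5, 0.3, -25.8, -0, 0, -0, 1.5 ]
[ -0.4, -25.8, -0, 0, -0, 1.5, -1, -25.8, -0, 0, -0, 1.5, -1.7, -25.7, -0, 0, -0, 1.5, -2.4, -25.7, -0, 0, -0, 1.5 ]
```

Request:
servo_tool --rows '[0,0,-12,0,0,0,0,0,-20,0,0,0,0,0,-21,0,0,0,0,0,-20,0,0,0,7.6,-24.7,0,0,0,1.5,6.9,-24.8,0,0,0,1.5,6.3,-25,0,0,0,1.5,5.6,-25.2,0,0,0,1.5]'

```text
time_s: 30.55
eef_pos: [0.3906, 0.2911, 0.0907]
ee_rot: [-0.539, 3.095, 0.0]
ft_force: [0.9, -0.2, -1.8]
gripper_width: 0.233
```

Request:
servo_tool --rows '[5,-25.3,0,0,0,1.5,4.3,-25.4,0,0,0,1.5,3.6,-25.5,0,0,0,1.5,3,-25.6,0,0,0,1.5,2.3,-25.7,0,0,0,1.5,1.6,-25.7,0,0,0,1.5,1,-25.8,0,0,0,1.5,0.3,-25.8,0,0,0,1.5]'

```text
time_s: 31.35
eef_pos: [0.4218, 0.0871, 0.0906]
ee_rot: [-0.212, 3.134, 0.0]
ft_force: [-0.2, 0.2, -1.7]
gripper_width: 0.237
```

Request:
servo_tool --rows '[-0.4,-25.8,0,0,0,1.5,-1,-25.8,0,0,0,1.5,-1.7,-25.7,0,0,0,1.5,-2.4,-25.7,0,0,0,1.5,0,0,0,0,0,0,0,0,0,0,0,0]'

```text
time_s: 31.95
eef_pos: [0.4371, -0.0141, 0.0904]
ee_rot: [-0.048, 3.141, 0.0]
ft_force: [0.1, -0.7, -1.0]
gripper_width: 0.237
```

```bash
python3 - <<'E'
from h import *
s=st(); snap('top','t12');snap('side','s12')
a=cv2.imread('pics/t12.png')[160:290,270:390]; b=cv2.imread('pics/s12.png')[170:310,220:420]
a=cv2.resize(a,(400,433),interpolation=cv2.INTER_CUBIC); b=cv2.resize(b,(400,280),interpolation=cv2.INTER_CUBIC)
c=np.zeros((433,800,3),np.uint8); c[:,:400]=a; c[:280,400:]=b; cv2.imwrite('pics/c12.png',c)
plan((.4393,-.0135,.09,182.2,1))
E
```

```text
31.95 [ 0.4371 -0.0141  0.0904] [-0.048  3.141  0.   ] q [-0.17  0.45  1.95  0.    0.75 -1.77] F [ 0.1 -0.7 -1. ] w 0.23686716921715945
[ -2.4, -0.3, 0.2, 0, -0, -0.4 ]
```

View pics/c12.png

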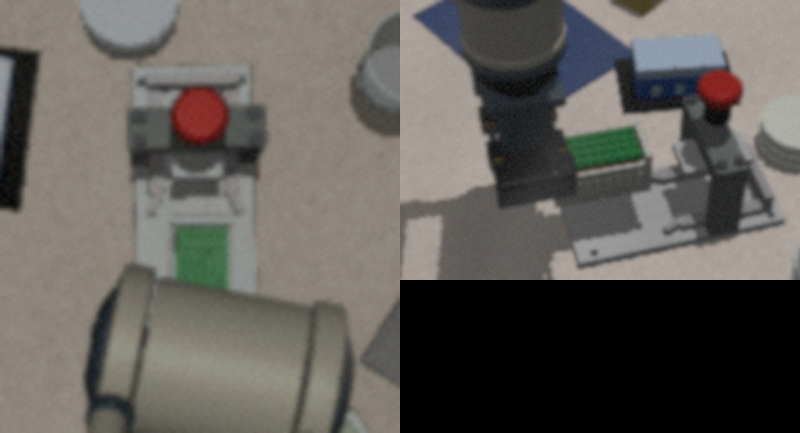

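Same picture as with rack C: level and in line with the lane. I'll lower it and slide it in.

Request:
servo_tool --rows '[-2.4,-0.3,13,0,0,-0.4,0,0,13,0,0,0,0,0,13,0,0,0,0,0,9,0,0,0,0,0,7,0,0,0,0,0,4,0,0,0,0,0,2,0,0,0,0,0,0,0,0,0]'

```text
time_s: 32.85
eef_pos: [0.4397, -0.0141, 0.029]
ee_rot: [0.061, -3.141, -0.0]
ft_force: [-0.4, 0.8, -1.7]
gripper_width: 0.238
```

Request:
servo_tool --rows '[0,0,1,0,0,0,0,0,1,0,0,0,0,0,0,0,0,0]'

```text
time_s: 33.15
eef_pos: [0.4398, -0.0142, 0.0271]
ee_rot: [-0.061, 3.141, -0.0]
ft_force: [-0.3, 0.1, -0.4]
gripper_width: 0.241
```

Request:
servo_tool --rows '[-10,0,0,0,0,0,-13,0,0,0,0,0,-13,0,0,0,0,0,-13,0,0,0,0,0,-10,0,0,0,0,0,-8,0,0,0,0,0,-8,0,0,0,0,0,0,0,0,0,0,0]'

```text
time_s: 33.95
eef_pos: [0.5156, -0.0112, 0.0271]
ee_rot: [-0.061, 3.14, -0.0]
ft_force: [3.6, -1.1, 3.8]
gripper_width: 0.239
```

Request:
servo_tool --rows '[-8,0,0,0,0,0,-8,0,0,0,0,0,-8,0,0,0,0,0,-8,0,0,0,0,0,-6,0,0,0,0,0,-4,0,0,0,0,0,-2,0,0,0,0,0,0,0,0,0,0,0]'

```text
time_s: 34.75
eef_pos: [0.5582, -0.0095, 0.0272]
ee_rot: [0.061, -3.14, -0.0]
ft_force: [-3.9, 0.7, 7.2]
gripper_width: 0.237
```

Request:
servo_tool --rows '[-2,0,0,0,0,0,-2,0,0,0,0,0,-2,0,0,0,0,0,0,0,0,0,0,0]'

```text
time_s: 35.15
eef_pos: [0.5642, -0.0092, 0.0272]
ee_rot: [0.061, -3.14, -0.0]
ft_force: [-3.7, 0.3, 6.9]
gripper_width: 0.237
```

Request:
servo_tool --rows '[-1,0,0,0,0,0,-1,0,0,0,0,0,0,0,0,0,0,0]'

```text
time_s: 35.45
eef_pos: [0.5654, -0.0092, 0.0272]
ee_rot: [0.061, -3.139, -0.0]
ft_force: [-8.8, -0.1, 10.6]
gripper_width: 0.239
```

Request:
servo_tool --rows '[-1,0,0,0,0,0,-1,0,0,0,0,0,0,0,0,0,0,0]'

```text
time_s: 35.75
eef_pos: [0.5655, -0.0091, 0.0271]
ee_rot: [0.061, -3.136, -0.0]
ft_force: [-20.0, -3.9, 20.7]
gripper_width: 0.238
```

Request:
servo_tool --rows '[3,0,0,0,0,0,0,0,0,0,0,0]'

```text
time_s: 35.95
eef_pos: [0.5649, -0.0093, 0.0271]
ee_rot: [0.061, -3.14, 0.0]
ft_force: [-5.3, -1.2, 9.1]
gripper_width: 0.236
```

Request:
servo_tool --rows '[0,0,0,0,0,0,0,0,0,0,0,0,0,0,0,0,0,0,0,0,-5,0,0,0,0,0,-20,0,0,0,0,0,-50,0,0,0,0,0,-50,0,0,0,0,0,-50,0,0,0]' --jaw 154

```text
time_s: 36.75
eef_pos: [0.5651, -0.0092, 0.2042]
ee_rot: [0.061, -3.141, -0.0]
ft_force: [2.3, 0.1, -0.5]
gripper_width: 0.398
```

Request:
servo_tool --rows '[0,0,-40,0,0,0,-25,0,0,0,0,0,-25,0,0,0,0,0,-24,0,0,0,0,0,0,0,0,0,0,0,0,0,0,0,0,0]' --jaw 255

```text
time_s: 37.35
eef_pos: [0.6393, -0.0063, 0.2418]
ee_rot: [0.061, -3.14, -0.0]
ft_force: [0.4, -0.2, -0.7]
gripper_width: 0.004
```

```bash
python3 - <<'E'
from h import *
s=st(); snap('wrist','w13')
a=load('w7')['pixels'][100:330,180:500]; b=load('w13')['pixels'][100:330,180:500]
cv2.imwrite('pics/c13.png',cv2.cvtColor(np.hstack([a,b]),cv2.COLOR_RGB2BGR))
E
```

```text
37.35 [ 0.6393 -0.0063  0.2418] [ 0.061 -3.14  -0.   ] q [-0.1   0.5   1.28 -0.    1.36 -1.71] F [ 0.4 -0.2 -0.7] w 0.004456136989921756
```

View pics/c13.png

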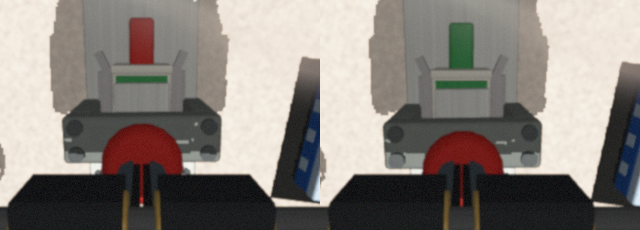

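B sits in the same relative position as C did. All 16 views are used, so the remaining checks are numeric. Pressing now.

Request:
servo_tool --rows '[0,0,13,0,0,0,0,0,13,0,0,0,0,0,12,0,0,0,0,0,3,0,0,0,0,0,3,0,0,0,0,0,3,0,0,0,0,0,3,0,0,0,0,0,3,0,0,0]'

```text
time_s: 38.2
eef_pos: [0.6395, -0.0064, 0.1893]
ee_rot: [-0.061, 3.141, -0.0]
ft_force: [-3.5, 0.4, 10.0]
gripper_width: 0.005
```

Request:
servo_tool --rows '[0,0,2,0,0,0,0,0,2,0,0,0,0,0,2,0,0,0,0,0,0,0,0,0,0,0,0,0,0,0]'

```text
time_s: 38.7
eef_pos: [0.6397, -0.0064, 0.186]
ee_rot: [-0.061, 3.139, -0.001]
ft_force: [-14.9, 0.9, 40.1]
gripper_width: 0.004
```

Hard stop at the same height as before (TCP 0.186, about 15 mm of travel). Next I'll rise, regrip and pull out.

Request:
servo_tool --rows '[0,0,-5,0,0,0,0,0,-15,0,0,0,0,0,-30,0,0,0,0,0,-20,0,0,0,37,0,0,0,0,0,37,0,0,0,0,0,0,0,0,0,0,0,0,0,0,0,0,0]' --jaw 154

```text
time_s: 39.5
eef_pos: [0.5655, -0.0093, 0.2535]
ee_rot: [-0.06, 3.14, -0.0]
ft_force: [0.5, 0.3, 0.0]
gripper_width: 0.395
```

```bash
python3 - <<'E'
from h import *
s=st(); plan((.5651,-.0092,.06,182.2,5),(.5651,-.0092,.027,182.2,3))
E
```

```text
39.5 [ 0.5655 -0.0093  0.2535] [-0.06  3.14 -0.  ] q [-0.12  0.38  1.46  0.    1.3  -1.73] F [0.5 0.3 0. ] w 0.3945892337570782
[ 0.1, 0, 38.7, -0, 0, -0, 0.1, 0, 38.7, -0, 0, -0, 0.1, 0, 38.7, -0, 0, -0, 0.1, 0, 38.7, -0, 0, -0, 0.1, 0, 38.7, -0, 0, -0, 0, -0, 11, 0, 0, 0, 0, -0, 11, 0, 0, 0, 0, -0, 11, 0, 0, 0 ]
```

Request:
servo_tool --rows '[0,0,38.5,0,0,0,0,0,38.5,0,0,0,0,0,38.5,0,0,0,0,0,38.5,0,0,0,0,0,38.5,0,0,0,0,0,15,0,0,0,0,0,12,0,0,0,0,0,7,0,0,0]'

```text
time_s: 40.3
eef_pos: [0.5663, -0.0093, 0.0256]
ee_rot: [-0.061, 3.141, -0.0]
ft_force: [0.2, 0.2, 0.4]
gripper_width: 0.399
```

Request:
servo_tool --rows '[0,0,0,0,0,0,0,0,0,0,0,0,0,0,0,0,0,0,0,0,0,0,0,0,0,0,0,0,0,0,0,0,0,0,0,0]' --jaw 255

```text
time_s: 40.9
eef_pos: [0.566, -0.0093, 0.0273]
ee_rot: [-0.061, 3.14, -0.0]
ft_force: [0.3, 0.0, 6.8]
gripper_width: 0.241
```

Request:
servo_tool --rows '[10,0,-0.3,0,0,0,17,0,0,0,0,0,18,0,0,0,0,0,18,0,0,0,0,0,18,0,0,0,0,0,18,0,0,0,0,0,17,0,0,0,0,0,12,0,0,0,0,0]'

```text
time_s: 41.7
eef_pos: [0.4368, -0.0142, 0.0272]
ee_rot: [-0.06, 3.14, -0.0]
ft_force: [2.2, -0.2, 1.8]
gripper_width: 0.234
```

```bash
python3 - <<'E'
from h import *
s=st(); p=s['eef_pos']
plan((p[0],p[1],.09,182.2,4),(.4483,-.245,.09,146.6,12))
E
```

```text
41.7 [ 0.4368 -0.0142  0.0272] [-0.06  3.14 -0.  ] q [-0.17  0.58  2.    0.    0.57 -1.78] F [ 2.2 -0.2  1.8] w 0.2339479241025287
[ -0, -0, -15.7, -0, 0, 0, -0, -0, -15.7, -0, 0, 0, -0, -0, -15.7, -0, 0, 0, -0, -0, -15.7, -0, 0, 0, -0.2, -19.3, -0, 0, -0, 3, -1.2, -19.2, -0, 0, -0, 3, -2.2, -19.1, -0, 0, -0, 3, -3.2, -19, -0, 0, -0, 3 ]
[ -4.2, -18.8, -0, 0, -0, 3, -5.1, -18.6, -0, 0, -0, 3, -6.1, -18.3, -0, 0, -0, 3, -7, -17.9, -0, 0, -0, 3, -8, -17.5, -0, 0, -0, 3, -8.8, -17.1, -0, 0, -0, 3, -9.7, -16.6, -0, 0, -0, 3, -10.6, -16.1, -0, 0, -0, 3 ]
```

Request:
servo_tool --rows '[0,0,-10,0,0,0,0,0,-17,0,0,0,0,0,-18,0,0,0,0,0,-18,0,0,0,-0.2,-19.3,0,0,0,3,-1.2,-19.2,0,0,0,3,-2.2,-19.1,0,0,0,3,-3.2,-19,0,0,0,3]'

```text
time_s: 42.5
eef_pos: [0.4418, -0.0919, 0.0906]
ee_rot: [0.271, 3.13, -0.0]
ft_force: [0.4, 0.4, -1.4]
gripper_width: 0.24
```

Request:
servo_tool --rows '[-4.2,-18.8,0,0,0,3,-5.1,-18.6,0,0,0,3,-6.1,-18.3,0,0,0,3,-7,-17.9,0,0,0,3,-8,-17.5,0,0,0,3,-8.8,-17.1,0,0,0,3,-9.7,-16.6,0,0,0,3,-10.6,-16.1,0,0,0,3]'

```text
time_s: 43.3
eef_pos: [0.4486, -0.2459, 0.0905]
ee_rot: [-0.916, -3.005, -0.0]
ft_force: [0.2, -0.2, -1.9]
gripper_width: 0.236
```

Request:
servo_tool --rows '[0,0,0,0,0,0,0,0,0,0,0,0]'

```text
time_s: 43.5
eef_pos: [0.4484, -0.2451, 0.0902]
ee_rot: [-0.913, -3.006, -0.0]
ft_force: [0.6, 1.1, -2.1]
gripper_width: 0.238
```

```bash
cat > segm.py <<'E'
from h import *
def green(name,box,hue=(45,85),z=.061):
    s=load(name); h=cv2.cvtColor(s['pixels'],cv2.COLOR_RGB2HSV); m=cv2.inRange(h,(hue[0],90,30),(hue[1],255,255)); k=np.zeros_like(m); x0,y0,x1,y1=box; k[y0:y1,x0:x1]=m[y0:y1,x0:x1]
    n,l,st_,c=cv2.connectedComponentsWithStats(k)
    for i in range(1,n):
        if st_[i,4]>60: 
            r=cv2.minAreaRect(np.argwhere(l==i)[:,::-1].astype(np.float32)); B=atz(s,cv2.boxPoints(r),z)
            e=[B[1]-B[0],B[2]-B[1]]; e=max(e,key=lambda v:np.linalg.norm(v)); print(name,c[i].round(1),st_[i,4],'mid',B.mean(0).round(4),'len',[round(float(np.linalg.norm(B[j+1]-B[j])),4) for j in (0,1)],'yaw',np.degrees(np.arctan2(e[1],e[0])).round(1))
E
python3 - <<'E'
from segm import *
st(); snap('side','s14'); snap('top','t14')
green('s14',(200,200,420,480)); green('t14',(370,190,500,330))
plan((.4483,-.245,.09,146.6,1))
E
```

```text
43.5 [ 0.4484 -0.2451  0.0902] [-0.913 -3.006 -0.   ] q [-0.62  0.52  1.77  0.    0.85 -1.6 ] F [ 0.6  1.1 -2.1] w 0.2382458820863075
s14 [349. 363.] 1046 mid [ 0.5195 -0.255   0.061 ] len [0.0451, 0.0938] yaw -34.2
s14 [328.3 437.1] 1139 mid [ 0.4532 -0.3845  0.061 ] len [0.0409, 0.0836] yaw -32.7
[ -0.4, -0.5, 0.1, 0, -0, -0.3 ]
```

Request:
servo_tool --rows '[0,0,13,0,0,0,0,0,13,0,0,0,0,0,13,0,0,0,0,0,12,0,0,0,0,0,9,0,0,0,0,0,6,0,0,0,0,0,3,0,0,0,0,0,0,0,0,0]'

```text
time_s: 44.4
eef_pos: [0.4483, -0.2449, 0.0206]
ee_rot: [-0.913, -3.006, -0.0]
ft_force: [0.2, 1.2, -1.6]
gripper_width: 0.239
```

Request:
servo_tool --rows '[0,0,1,0,0,0,0,0,1,0,0,0,0,0,0.3,0,0,0,0,0,0,0,0,0]'

```text
time_s: 44.8
eef_pos: [0.4486, -0.2452, 0.0192]
ee_rot: [0.913, 3.005, -0.0]
ft_force: [-2.2, 1.6, 10.8]
gripper_width: 0.237
```

Contact felt. I'll release, rise, clear the view and check.

Request:
servo_tool --rows '[0,0,0,0,0,0,0,0,0,0,0,0,0,0,0,0,0,0,0,0,-5,0,0,0,0,0,-25,0,0,0,0,0,-50,0,0,0,0,0,-50,0,0,0,0,0,-50,0,0,0]' --jaw 150

```text
time_s: 45.6
eef_pos: [0.4479, -0.2447, 0.2009]
ee_rot: [-0.913, -3.006, -0.0]
ft_force: [1.5, -0.5, -1.3]
gripper_width: 0.413
```

```bash
python3 - <<'E'
from h import *
st(); plan((.42,.12,.25,182.2,9))
E
```

```text
45.6 [ 0.4479 -0.2447  0.2009] [-0.913 -3.006 -0.   ] q [-0.62  0.36  1.66  0.    1.12 -1.6 ] F [ 1.5 -0.5 -1.3] w 0.4133033348429943
[ 25.1, 31.9, -5.5, 0, -0, -4, 22.8, 33.6, -5.5, 0, -0, -4, 20.4, 35.1, -5.5, 0, -0, -4, 17.9, 36.5, -5.5, 0, -0, -4, 15.3, 37.6, -5.5, 0, -0, -4, 12.7, 38.6, -5.5, 0, -0, -4, 10, 39.4, -5.5, 0, -0, -4, 7.2, 40, -5.5, 0, -0, -4 ]
[ 4.4, 40.4, -5.5, 0, -0, -4 ]
```

Request:
servo_tool --rows '[25.1,31.9,-5.5,0,0,-4,22.8,33.6,-5.5,0,0,-4,20.4,35.1,-5.5,0,0,-4,17.9,36.5,-5.5,0,0,-4,15.3,37.6,-5.5,0,0,-4,12.7,38.6,-5.5,0,0,-4,10,39.4,-5.5,0,0,-4,7.2,40,-5.5,0,0,-4]'

```text
time_s: 46.4
eef_pos: [0.4229, 0.0806, 0.2432]
ee_rot: [0.045, 3.141, 0.0]
ft_force: [1.2, -0.5, -0.5]
gripper_width: 0.41
```

Request:
servo_tool --rows '[0,0,0,0,0,0,0,0,0,0,0,0]'

```text
time_s: 46.6
eef_pos: [0.4233, 0.0796, 0.2428]
ee_rot: [0.046, 3.141, -0.0]
ft_force: [0.6, 0.1, 1.2]
gripper_width: 0.409
```

```bash
python3 - <<'E'
from segm import *
st(); snap('side','s15'); snap('top','t15')
green('s15',(200,200,420,480),z=.055); green('t15',(370,190,500,330),z=.055)
# handles: green/red at z .036 ; orange search in tray mats
for n,box in(('s15',(230,330,420,480)),('t15',(370,190,500,330)),('s0' if 0 else 'side0',(225,130,345,225))):
    s=load(n); h=cv2.cvtColor(s['pixels'],cv2.COLOR_RGB2HSV); x0,y0,x1,y1=box; h=h[y0:y1,x0:x1]
    print(n,'orange px',int((cv2.inRange(h,(6,90,90),(22,255,255))>0).sum()))
# tip box lid: light blue in both views
for n,box in(('t15',(225,150,300,235)),('s15',(310,180,400,250))):
    s=load(n); p=s['pixels']; h=cv2.cvtColor(p,cv2.COLOR_RGB2HSV); m=cv2.inRange(h,(95,25,110),(125,130,255)); k=np.zeros_like(m);x0,y0,x1,y1=box;k[y0:y1,x0:x1]=m[y0:y1,x0:x1]
    r=cv2.minAreaRect(np.argwhere(k>0)[:,::-1].astype(np.float32)); B=atz(s,cv2.boxPoints(r),.055); print(n,(k>0).sum(),'lid mid',B.mean(0).round(4),B.round(3).tolist())
# tray frame
tc=np.array([.4656,-.3223]);print('tray in top moved-check done')
E
```

```text
46.6 [0.4233 0.0796 0.2428] [ 0.046  3.141 -0.   ] q [ 0.05  0.2   1.77 -0.    1.17 -1.49] F [0.6 0.1 1.2] w 0.40885547704600766
s15 [347.6 381.6] 930 mid [ 0.5097 -0.289   0.055 ] len [0.0416, 0.0844] yaw -33.7
s15 [309.3 374.4] 233 mid [ 0.4438 -0.2615  0.055 ] len [0.0309, 0.031] yaw -34.6
s15 [328.4 437.1] 1139 mid [ 0.4538 -0.3825  0.055 ] len [0.0416, 0.084] yaw -32.9
t15 [422.8 248. ] 369 mid [ 0.5118 -0.2864  0.055 ] len [0.0823, 0.0386] yaw -33.6
t15 [454.9 267.9] 366 mid [ 0.4558 -0.3797  0.055 ] len [0.0809, 0.039] yaw -33.1
s15 orange px 0
t15 orange px 2
side0 orange px 0
t15 24 lid mid [0.6579 0.1935 0.055 ] [[0.607, 0.228, 0.055], [0.716, 0.216, 0.055], [0.709, 0.159, 0.055], [0.6, 0.171, 0.055]]
s15 691 lid mid [0.6339 0.1973 0.055 ] [[0.547, 0.188, 0.055], [0.567, 0.264, 0.055], [0.724, 0.205, 0.055], [0.697, 0.133, 0.055]]
tray in top moved-check done
```

```bash
python3 - <<'E'
from h import *
T,S=load('t15'),load('s15')
for a,b in(((422.8,248),(347.6,381.6)),((454.9,267.9),(328.4,437.1))): print(tri([(T,a),(S,b)]).round(4))
print(robot.finish_job())
E
```

```text
[ 0.5114 -0.2873  0.0502]
[ 0.4555 -0.3813  0.0502]
the job is handed in; nothing more can be done
None
```

I put the blue tip box back on its pad. Both racks that were present, C (red handle) and B (green handle), then went through the press and into the grey tray, and I handed the job in at about 47 s. No verdict was reported. Rack A was absent.

**What the last checks showed:**
- **Tip box:** the top view puts its centre at (0.658, 0.194) m against a pad centre of about (0.659, 0.195) m. It is aligned with the pad to within a degree or so.
- **Pressing:** with each rack against the end stop, the knob hit a hard stop at the same height. That is about 15 mm of travel and 40–45 N, so the mats should be fully home.
- **Racks in the tray:** both lie parallel to the walls, about 19 mm along the tray from its centre. They sit about 55 mm either side of its middle line.
- **Mat height:** triangulating from two views gave a mat top of 0.050 m for both racks. I expected 0.055 m pressed and 0.061 m unpressed, so this fits pressed mats within a few millimetres.

**Checks that failed or disagreed:**
- The tip box outline in the last side view was spoilt by neighbouring colours, so I relied on the top view.
- The search for the orange band proves nothing, because it also found no orange before pressing.
- Rack B was about 1 cm from where I first measured it, either nudged or misread, so I regrasped it from a fresh close-up measurement.
- There was one short force peak of 53 N when I set the tip box down.

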